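Proof the washed paste syringes and reject the blocked one

ROBOT

A 6-joint arm with a two-finger parallel gripper is mounted at the origin on the work surface. World frame = base frame: x ahead of the robot, y to its left, z up, the work surface at z = 0. Lengths are in m, angles in rad, forces in N, time in s.
With the tool pointing down it reaches from about 0.3 to 0.875 m from the base axis. Payload 6.4 kg.
Tool frame: the origin (TCP) lies between the finger pads; the fingertips stand tip_extent ahead of it and the grasp point (between the pads) lies 5 mm behind it (tip_extent is the distance from the TCP to the fingertips, in m); z points along the fingers, y is the direction in which the jaws open and shut (so a half turn about z gives the same grasp; the last joint's range is limited). The gripper opens to 85 mm and grips with 20 to 120 N. Pads are 22 mm wide; open, the fingers measure 114 mm over their backs; the gripper's body (76 mm by 85 mm) begins 54 mm behind the grasp point. The pads swing forward as they close: fully open they stand 13 mm farther back than shut.
Start: joints at [1.13, 0.181, 1.607, -0, 1.354, -0.206], TCP at [0.134, 0.559, 0.212] pointing down, gripper open.
Joint ranges: [-2.99, 2.99], [-0.89, 2.07], [0.3, 2.58], [-1.14, 4.28], [0, 2.63], [-3.12, 3.12]. Speed limits (rad/s): [2.57, 2.57, 3.01, 3.14, 3.14, 3.14].

INTERFACE

Orientations are given as a unit quaternion [w, x, y, z].
In Python, from bench import * gives the robot as it stands.
- The arm moves only by the shell command python3 -m jog 'ROWS'. ROWS is JSON, a list of rows, each a list of 3 entries, a list of its own where there are three numbers: the shift along the tool's x, y, z in mm, then the turn, a rotation vector about the tool's x, y, z in rad, then the opening, from 0 (shut) to 1 (fully open). A call has 1 to 20 rows; each row is the pose to reach, as a shift and turn from the pose measured when the call began, along the tool's axes at that moment; what a row does not reach only later rows make up. A row lasts 1/12 s, in which the tool goes at most 41.7 mm and 7.16 degrees, less where a joint would pass 70% of its speed; a pose out of reach is approached as far as the arm can. A call with a gripper value outside its range is refused whole. The fingers move at their own pace and stop on an object; the grip force is fixed at half the most. Time passes only in rows, so rows that repeat a pose let the fingers close. It gives the time, the measured TCP pose, the force and the opening at its end, in the units of the state.
- get_obs(): the state, without advancing time (a new reading comes with each control period).
- camera(name): name is "side" or "top"; returns (picture, depth): 420x560x3 uint8, red, green, blue; 420x560 float32, m along the optical axis (not along the pixel's ray), 0 where there is no reading.
- get_calibration(name): a dict with "fx", "fy", "cx", "cy" (pixels), "world_from_camera" (4x4, takes a point from camera to world coordinates). Camera axes: x right, y down, z forward; pixel columns grow to the right and rows downward; lengths in m; the calibration is good to about 2 mm. A picture is of the moment at which its call begins. get_calibration takes no time and is no camera call.
- hand_in(): hands the job in, once; it reports no verdict.
The state is a dict: "time_s": time; "q": joint angles; "dq": joint speeds; "joint_efforts": joint torques, N m; "eef_pos": TCP position; "eef_rot": TCP orientation; "wrist_force": force on the tool from outside, world axes, zero at the start; "torque": the same for the moment, N m; "opening": opening from 0.0 (shut) to 1.0 (fully open).
Only numpy, scipy, OpenCV 4.12 (cv2) and the standard library are available. Lean on these libraries where they do the work, as an engineer would, in place of code of your own. Each camera call takes 0.05 s, during which the arm holds its last target.

TASK

Proof the three washed syringes in the white rack: push each plunger gently through its stroke, fully home onto its black rubber ring, but stop as soon as one resists part-way, never putting more than 20 N on any plunger. One of them is blocked: lift that one out by its barrel and seat it upright, all the way down, in the red reject holder, leaving the two good ones standing in the rack with their plungers home. Do not disturb the bottle, the brush pot or the plaster model.

Things in the scene. Friction and masses are not known exactly. Their poses are not given: they have to be found in the camera images.
- rack: Fixed white rack block, 70 (its x) x 250 (its y) x 45 mm high; origin at the centre of its underside. Three blind holes, 27 mm wide and 38 mm deep, at y = -80, 0 and +80 mm along its own y axis; in each stands one syringe.
- reject_mouth (a point): Centre of the hole mouth in the top face (45 mm above the bench) of the fixed red reject holder, a block 80 x 80 x 45 mm. Its single hole is like the rack's, 27 mm wide and 38 mm deep. z is up.
- barrel_1 (a point): Centre of the blue barrel of syringe 1, the place to grip it: an upright tube 36 mm in diameter, 44 mm tall (22 mm above and below this point), z up along it. The three syringes look alike, 115 to 150 g each.
- plunger_1: Plunger of syringe 1; origin at the centre of the top of its white thumb disc (31 mm in diameter, 5 mm thick), 52 to 56 mm above the barrel's centre at the start; slides straight down. Home: the disc lies on the black ring, its top 32 mm above the barrel's centre; the ring then gives about 3 N per mm for up to 5 mm more.
- barrel_2 (a point): Centre of the blue barrel of syringe 2, the place to grip it: an upright tube 36 mm in diameter, 44 mm tall (22 mm above and below this point), z up along it. As on all three, a black rubber ring 5 mm high lies on the barrel's top, ending 27 mm above this point.
- plunger_2: Plunger of syringe 2; origin at the centre of the top of its white thumb disc (31 mm in diameter, 5 mm thick), 52 to 56 mm above the barrel's centre at the start; slides straight down. A clear one slides home with a steady 2 to 5 N. Exactly one of the three, not known which, holds a hard remnant: about 10 mm before home its resistance climbs some 3 N per mm.
- barrel_3 (a point): Centre of the blue barrel of syringe 3, the place to grip it: an upright tube 36 mm in diameter, 44 mm tall (22 mm above and below this point), z up along it. As on all three, the barrel's underside rests on the rack round the hole and a white nose, 22 mm in diameter and 32 mm long with a tapered foot, hangs in the hole.
- plunger_3: Plunger of syringe 3; origin at the centre of the top of its white thumb disc (31 mm in diameter, 5 mm thick), 52 to 56 mm above the barrel's centre at the start; slides straight down. Any of them stays about where it is left (springs back 1 to 3 mm). Not for gripping: a squeeze counts as force on it.
- amber_bottle: Loose amber glass bottle with a black cap, 44 mm in diameter, 95 mm tall; origin at the centre of its underside. A bystander, to be left alone.
- brush_pot: Loose wooden pot of brushes, 68 mm in diameter, 75 mm tall, brushes up to 180 mm; origin at the centre of its underside. A bystander, to be left alone.
- plaster_model: Loose plaster tooth model, 60 x 65 x 27 mm; origin at the centre of its underside. A bystander, to be left alone.
Mind the look-alikes: they are no part of the job. Of the things that look like the part that bears reject_mouth, take the one that is farthest to the robot's left at the start.

How it is judged:
At the end, for the whole second after the job is handed in: Blocked syringe seated in the red holder: within 6 mm of its axis, barrel centre 16-27 mm above its top, upright to 0.12 rad. The other two within 8 mm of their starts, upright to 0.12 rad, thumb-disc tops at most 33.5 mm above the barrel centres. All released ((((horizontal distance between barrel_1 and reject_mouth below 0.006 m and z of barrel_1 in the frame of reject_mouth between 0.016 and 0.027 m and angle between barrel_1's own z axis and vertical below 0.12 rad) and (z of plunger_2 in the frame of barrel_2 below 0.0335 m and distance of barrel_2 from where it was at the start of the episode below 0.008 m and angle between barrel_2's own z axis and vertical below 0.12 rad) and (z of plunger_3 in the frame of barrel_3 below 0.0335 m and distance of barrel_3 from where it was at the start of the episode below 0.008 m and angle between barrel_3's own z axis and vertical below 0.12 rad)) or ((horizontal distance between barrel_2 and reject_mouth below 0.006 m and z of barrel_2 in the frame of reject_mouth between 0.016 and 0.027 m and angle between barrel_2's own z axis and vertical below 0.12 rad) and (z of plunger_1 in the frame of barrel_1 below 0.0335 m and distance of barrel_1 from where it was at the start of the episode below 0.008 m and angle between barrel_1's own z axis and vertical below 0.12 rad) and (z of plunger_3 in the frame of barrel_3 below 0.0335 m and distance of barrel_3 from where it was at the start of the episode below 0.008 m and angle between barrel_3's own z axis and vertical below 0.12 rad)) or ((horizontal distance between barrel_3 and reject_mouth below 0.006 m and z of barrel_3 in the frame of reject_mouth between 0.016 and 0.027 m and angle between barrel_3's own z axis and vertical below 0.12 rad) and (z of plunger_1 in the frame of barrel_1 below 0.0335 m and distance of barrel_1 from where it was at the start of the episode below 0.008 m and angle between barrel_1's own z axis and vertical below 0.12 rad) and (z of plunger_2 in the frame of barrel_2 below 0.0335 m and distance of barrel_2 from where it was at the start of the episode below 0.008 m and angle between barrel_2's own z axis and vertical below 0.12 rad)))); the robot touches nothing.
It fails at once if a plunger is pressed, pushed or squeezed with more than 20 N (contact force between any of the fingers, the arm and plunger_1 above 20 N or contact force between any of the fingers, the arm and plunger_2 above 20 N or contact force between any of the fingers, the arm and plunger_3 above 20 N).
It fails at once if the bottle, the brush pot or the plaster model is moved more than 20 mm (distance of any of amber_bottle, brush_pot, plaster_model from where it was at the start of the episode above 0.02 m).
It also fails if it takes over 64 s, if anything falls off the work surface, if the arm or the gripper's body presses on something with over 40 N, if the wrist force passes 120 N, or if a joint passes its speed limit or range.

## Working session

There is one attempt and no reset: what is moved stays moved. The work goes in short steps, Python scripts to look and compute and a shell command to move; the robot and the scene stay as the last step left them, time stands still between calls to the robot, and variables do not carry over. Pictures are saved under pics/ and viewed, and the job is handed in when it is done.

```bash
ls; mkdir -p pics; python3 - <<'E'
from bench import *
import cv2,numpy as np
o=get_obs();print(o)
for n in("side","top"):
    p,d=camera(n);cv2.imwrite(f"pics/{n}0.png",p[:,:,::-1]);np.savez(f"{n}0.npz",p=p,d=d)
    c=get_calibration(n);print(n,c)
E
```

```text
pics
{'time_s': 0.0, 'q': array([ 1.12969481e+00,  1.81565411e-01,  1.60801208e+00, -1.24548671e-05,
        1.35383018e+00, -2.06309893e-01]), 'dq': array([ 0.00068681, -0.00223307, -0.00040953,  0.00045597, -0.00037167,
       -0.00058014]), 'joint_efforts': array([-4.05310857e-05, -4.44869184e+01, -3.51339555e+01, -2.80816130e-04,
        8.75629135e-03,  1.24048483e-05]), 'eef_pos': array([0.13349871, 0.55867032, 0.21126853]), 'eef_rot': array([-2.82898589e-04,  1.17124957e-01,  9.93116771e-01, -8.62312162e-04]), 'wrist_force': array([-0.40503471, -0.56739522,  0.02789168]), 'torque': array([-0.00413793, -0.04127093,  0.01645446]), 'opening': 0.9987860053694197}
side {'fx': 429.95935482237326, 'fy': 429.95935482237326, 'cx': 285.0854817589614, 'cy': 208.39805691750726, 'world_from_camera': array([[-0.98943539, -0.10394886,  0.10105569,  0.46789046],
       [-0.14488286,  0.73377667, -0.66376257,  0.73013266],
       [-0.00515495, -0.67139141, -0.74108502,  0.97740956],
       [ 0.        ,  0.        ,  0.        ,  1.        ]])}
top {'fx': 472.1515797828106, 'fy': 472.1515797828106, 'cx': 278.7809478350213, 'cy': 207.01837841677695, 'world_from_camera': array([[ 0.02418936, -0.97809551,  0.20674635,  0.31877533],
       [-0.99970647, -0.0233849 ,  0.00633432, -0.03709021],
       [-0.00136083, -0.20683888, -0.97837407,  1.33055198],
       [ 0.        ,  0.        ,  0.        ,  1.        ]])}
```

View pics/side0.png

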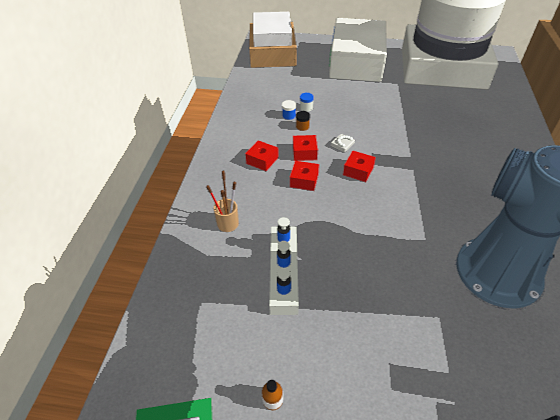

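View pics/top0.png

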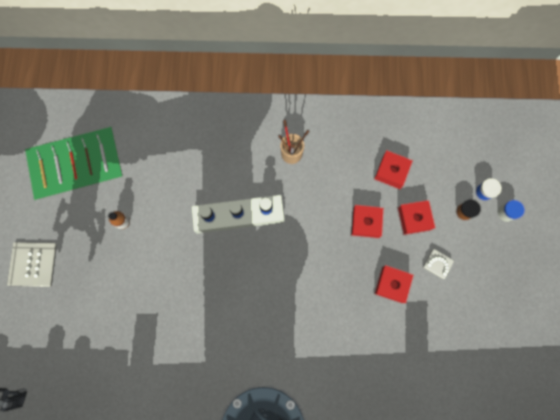

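```bash
cat > h.py <<'E'
import numpy as np,cv2
from bench import get_calibration
C={n:get_calibration(n) for n in("side","top")}
def ray(n,u,v):
    c=C[n];T=c["world_from_camera"]
    return T[:3,3],T[:3,:3]@np.array([(u-c["cx"])/c["fx"],(v-c["cy"])/c["fy"],1.])
def onplane(n,u,v,z):
    o,d=ray(n,u,v);return o+d*(z-o[2])/d[2]
def tri(a,b):
    (o1,d1),(o2,d2)=ray("side",*a),ray("top",*b)
    s=np.linalg.lstsq(np.c_[d1,-d2],o2-o1,rcond=None)[0]
    p,q=o1+d1*s[0],o2+d2*s[1];return (p+q)/2,np.linalg.norm(p-q)
def cloud(n,d):
    c=C[n];T=c["world_from_camera"];v,u=np.mgrid[:d.shape[0],:d.shape[1]]
    P=np.stack([(u-c["cx"])/c["fx"]*d,(v-c["cy"])/c["fy"]*d,d],-1)
    return P@T[:3,:3].T+T[:3,3]
def proj(n,p):
    c=C[n];T=c["world_from_camera"];q=T[:3,:3].T@(np.asarray(p)-T[:3,3]);return c["fx"]*q[0]/q[2]+c["cx"],c["fy"]*q[1]/q[2]+c["cy"]
E
python3 - <<'E'
from h import *
s=np.load("side0.npz");t=np.load("top0.npz")
a=cv2.resize(s["p"][205:325,250:320],None,fx=5,fy=5,interpolation=cv2.INTER_NEAREST)
b=cv2.resize(t["p"][185:240,185:295],None,fx=5,fy=5,interpolation=cv2.INTER_NEAREST)
o=np.zeros((600,800,3),np.uint8);o[:600,:350]=a;o[:275,350:800]=b[:,:450]
o[300:575,350:800]=b[:,100:550]
cv2.imwrite("pics/zoom.png",o[:,:,::-1])
for n,z in(("side",s),("top",t)):
    hsv=cv2.cvtColor(z["p"],cv2.COLOR_RGB2HSV)
    X=cloud(n,z["d"])
    for nm,m in(("blue",cv2.inRange(hsv,(105,120,40),(130,255,255))),("red",cv2.inRange(hsv,(0,180,90),(4,255,255)))):
        k,l,st,ce=cv2.connectedComponentsWithStats(m)
        for i in range(1,k):
            if st[i,4]>15:
                P=X[(l==i)&(z["d"]>0)]
                print(n,nm,st[i],ce[i].round(1),np.median(P,0).round(3),P.min(0).round(3),P.max(0).round(3))
E
```

```text
side blue [300  93  13  10 111] [306.2  97.3] [ 0.597 -0.671  0.053] [ 0.574 -0.774  0.001] [ 0.631 -0.646  0.058]
side blue [283 109  13  11 110] [288.9 114.3] [ 0.652 -0.599  0.02 ] [ 0.632 -0.618 -0.001] [ 0.677 -0.59   0.041]
side blue [277 230  13  12  99] [283.4 236.2] [0.581 0.023 0.075] [ 0.566 -0.01   0.046] [0.604 0.028 0.093]
side blue [277 255  13  13 116] [283.2 261.3] [0.57  0.102 0.074] [0.555 0.09  0.051] [0.588 0.107 0.095]
side blue [277 281  14  14 121] [283.5 288.4] [0.557 0.181 0.073] [0.542 0.171 0.05 ] [0.575 0.186 0.097]
side red [ 290  135   29   55 1247] [304.2 162.4] [ 0.564 -0.304  0.044] [ 0.517 -0.459  0.001] [ 0.617 -0.23   0.051]
side red [246 141  32  30 664] [261.5 155.1] [ 0.708 -0.333  0.043] [ 0.661 -0.4   -0.001] [ 0.774 -0.299  0.051]
side red [343 151  32  31 660] [358.6 165.6] [ 0.387 -0.322  0.044] [ 0.337 -0.391  0.001] [ 0.434 -0.291  0.052]
side red [211 193  11  21  33] [216.1 203.4] [ 0.779 -0.043  0.104] [ 0.771 -0.049  0.061] [ 0.787 -0.037  0.15 ]
top blue [477 187  10  13  53] [480.3 194.1] [ 0.645 -0.6    0.022] [ 0.633 -0.617  0.009] [ 0.668 -0.592  0.033]
top blue [505 200  19  19 272] [513.9 208.9] [ 0.599 -0.679  0.052] [ 0.573 -0.707 -0.005] [ 0.638 -0.651  0.06 ]
top red [377 153  33  34 734] [393.1 169.3] [ 0.71  -0.352  0.044] [ 0.662 -0.396  0.003] [ 0.756 -0.304  0.052]
top red [401 202  32  30 747] [416.2 216.9] [ 0.573 -0.412  0.045] [ 0.531 -0.454  0.001] [ 0.615 -0.368  0.053]
top red [353 207  29  29 746] [367.  221.1] [ 0.558 -0.275  0.044] [ 0.517 -0.314 -0.001] [ 0.597 -0.234  0.052]
top red [377 267  34  35 780] [393.7 284. ] [ 0.387 -0.345  0.044] [ 0.342 -0.388  0.002] [ 0.431 -0.297  0.053]
```

View pics/zoom.png

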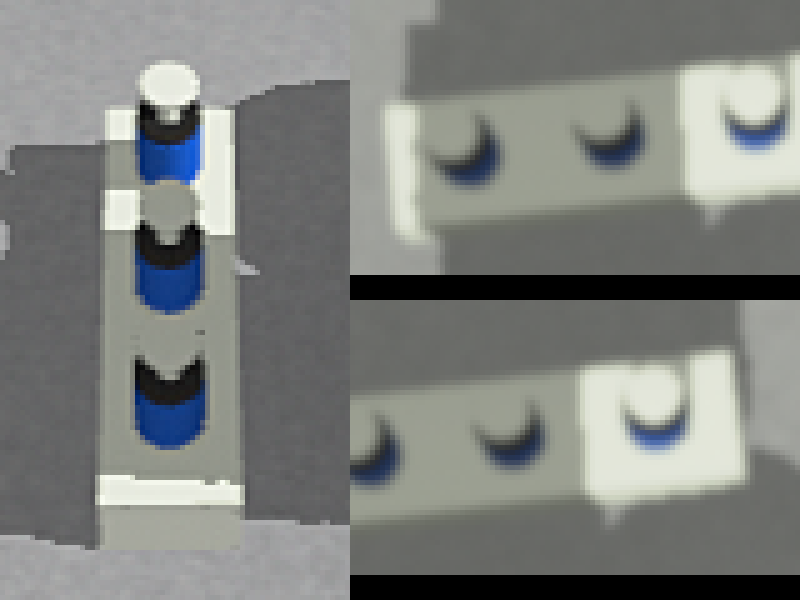

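```bash
python3 - <<'E'
from h import *
D={n:np.load(n+"0.npz") for n in("side","top")}
X={n:cloud(n,D[n]["d"]) for n in D}
for n in D:
    x=X[n]; R=(x[...,0]>.45)&(x[...,0]<.68)&(x[...,1]>-.05)&(x[...,1]<.26)
    m=R&(x[...,2]>.106)
    k,l,st,ce=cv2.connectedComponentsWithStats(m.astype(np.uint8))
    for i in range(1,k):
        if st[i,4]<8: continue
        P=x[l==i];z=np.median(P[:,2]);e=onplane(n,*ce[i],z)
        print(n,"disc",st[i],ce[i].round(2),"median",np.median(P,0).round(4),"minmax",P.min(0).round(3),P.max(0).round(3),"ray@0.121",onplane(n,*ce[i],.121).round(4))
    m=R&(abs(x[...,2]-.045)<.006)
    P=x[m][:,:2]; 
    k,l,st,ce=cv2.connectedComponentsWithStats(m.astype(np.uint8)); i=1+np.argmax(st[1:,4])
    P=x[l==i]; r=cv2.minAreaRect((P[:,:2]*1000).astype(np.float32)); print(n,"rack",r,np.median(P[:,2]))
    # red
    hsv=cv2.cvtColor(D[n]["p"],cv2.COLOR_RGB2HSV)
    m=cv2.inRange(hsv,(0,150,60),(6,255,255))>0
    m&=(x[...,0]>.48)&(x[...,0]<.62)&(x[...,1]>-.33)&(x[...,1]<-.2)&(x[...,2]>.040)
    P=x[m];print(n,"red",cv2.minAreaRect((P[:,:2]*1000).astype(np.float32)),np.median(P[:,2]),P[:,2].min(),P[:,2].max())
r=D["side"]["p"][158:192,286:324];t=D["top"]["p"][200:240,345:385]
o=np.zeros((600,800,3),np.uint8)
a=cv2.resize(r,None,fx=10,fy=10,interpolation=0);b=cv2.resize(t,None,fx=10,fy=10,interpolation=0)
o[:340,:380]=a;o[:400,400:]=b;cv2.imwrite("pics/red.png",o[:,:,::-1])
E
```

```text
side disc [278 217  12  10  92] [283.45 221.8 ] median [0.5823 0.0102 0.1198] minmax [ 0.567 -0.008  0.114] [0.598 0.025 0.124] ray@0.121 [0.5821 0.0105 0.121 ]
side disc [278 241  12  11 104] [283.54 245.7 ] median [0.5701 0.0886 0.1221] minmax [0.556 0.073 0.117] [0.585 0.103 0.127] ray@0.121 [0.5703 0.0877 0.121 ]
side disc [278 268  13  12 120] [283.74 273.06] median [0.5579 0.167  0.1205] minmax [0.543 0.152 0.113] [0.572 0.182 0.125] ray@0.121 [0.5579 0.1677 0.121 ]
side rack ((570.12841796875, 87.14002990722656), (69.95413208007812, 255.20758056640625), 8.642635345458984) 0.0453733579326705
side red ((557.5867309570312, -274.5876159667969), (89.43781280517578, 80.78270721435547), 86.51736450195312) 0.045554128153914575 0.04027887067225344 0.05107055266060967
top disc [260 198  11  12 105] [264.97 203.75] median [0.5825 0.0072 0.1195] minmax [ 0.568 -0.006  0.113] [0.598 0.021 0.124] ray@0.121 [0.5823 0.0072 0.121 ]
top disc [229 202  12  12 108] [234.66 207.42] median [0.571  0.0857 0.1214] minmax [0.555 0.072 0.115] [0.585 0.101 0.129] ray@0.121 [0.5705 0.0862 0.121 ]
top disc [199 206  12  12 110] [204.26 211.36] median [0.5587 0.1658 0.1198] minmax [0.544 0.15  0.113] [0.573 0.18  0.129] ray@0.121 [0.5581 0.1652 0.121 ]
top rack ((570.8489379882812, 86.6175308227539), (71.79045867919922, 250.2865447998047), 8.81234073638916) 0.04460945470408595
top red ((558.1328125, -274.3454284667969), (78.40086364746094, 81.4248275756836), 86.7348403930664) 0.044633829904728195 0.04010765471948452 0.05207227321397778
```

View pics/red.png

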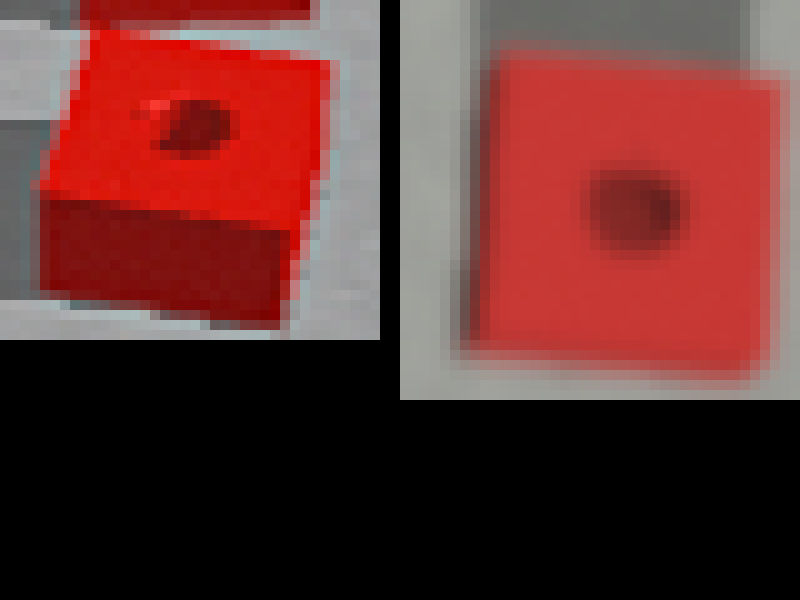

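```bash
python3 - <<'E'
from h import *
D={n:np.load(n+"0.npz") for n in("side","top")}
for n,(x0,y0,x1,y1),th in(("side",(300,166,312,176),170),("top",(361,214,376,228),160)):
    R=D[n]["p"][y0:y1,x0:x1,0].astype(float)
    w=np.clip(np.median(D[n]["p"][y0:y1,x0:x1,0].ravel()[R.ravel()>th])-R,0,None); w[w<25]=0
    v,u=np.mgrid[y0:y1,x0:x1]; c=((u*w).sum()/w.sum(),(v*w).sum()/w.sum())
    print(n,c,onplane(n,*c,.045),w.round().astype(int).tolist() if 0 else "")
    print([np.array(proj(n,(0.558,-0.2745,z))).round(1) for z in(.045,.007)])
print(tri((283.5,221.8),(265,203.75)),tri((283.54,245.7),(234.66,207.42)),tri((283.74,273.06),(204.26,211.36)))
E
```

```text
side (np.float64(305.151), np.float64(170.41166666666666)) [ 0.55547575 -0.27520532  0.045     ] 
[array([304.3, 170.5]), array([304. , 179.1])]
top (np.float64(368.34956637758506), np.float64(220.6048476762286)) [ 0.55796263 -0.2773171   0.045     ] 
[array([367.3, 220.6]), array([364.9, 223. ])]
(array([0.58274175, 0.00724371, 0.11730981]), np.float64(0.0006465945919741706)) (array([0.57070408, 0.08639281, 0.11928827]), np.float64(0.0003737475990996122)) (array([0.55847335, 0.16571654, 0.11799982]), np.float64(0.0004773453102347943))
```

```bash
cat >> h.py <<'E'
from scipy.spatial.transform import Rotation as Ro
def goto(p,ang=8.7):
    from bench import get_obs
    o=get_obs();w,x,y,z=o["eef_rot"];R=Ro.from_quat([x,y,z,w]).as_matrix()
    a=np.radians(ang);Y=np.array([np.cos(a),np.sin(a),0]);Z=np.array([0,0,-1.]);T=np.c_[np.cross(Y,Z),Y,Z]
    print("t",round(o["time_s"],2),"pos",o["eef_pos"].round(4),"F",o["wrist_force"].round(2),"M",o["torque"].round(3),"open",round(o["opening"],3),"q",o["q"].round(2))
    print("shift mm",(R.T@(np.array(p)-o["eef_pos"])*1000).round(1),"turn",Ro.from_matrix(R.T@T).as_rotvec().round(4), "tip axis",R[:,2].round(4))
E
python3 - <<'E'
from h import *
import bench
print([ (k,getattr(bench,k)) for k in dir(bench) if not k.startswith('_')][:30])
goto((0.5583,0.1662,0.205))
for n,u,v in(("top",117,220),("top",438,263),("top",291,150)): print(onplane(n,u,v,.05))
E
```

```text
[('MotionError', <class 'bench.MotionError'>), ('camera', <function make.<locals>.drawn_camera at 0x7f7e4b3bcea0>), ('get_calibration', <function make.<locals>.<lambda> at 0x7f7e4b3bd440>), ('get_obs', <function make.<locals>.<lambda> at 0x7f7e4b3bd3a0>), ('hand_in', <function connect.<locals>.done at 0x7f7e4b3bc540>), ('tip_extent', 0.014)]
t 0.1 pos [0.1335 0.5587 0.2114] F [-0.21  0.22 -0.27] M [-0.007  0.006 -0.021] open 0.997 q [ 1.13  0.18  1.61  0.    1.35 -0.21]
shift mm [-504.5 -282.9    6.6] turn [-1.6000e-03  6.0000e-04  1.1842e+00] tip axis [-7.0e-04 -1.5e-03 -1.0e+00]
[0.54213833 0.41628306 0.05      ]
[ 0.44504103 -0.46280137  0.05      ]
[ 0.75594058 -0.05953819  0.05      ]
```

```bash
python3 -m jog '[[[-126,-71,1.6],[0,0,0.3],0],[[-252,-141,3.2],[0,0,0.6],0],[[-378,-212,5],[0,0,0.9],0],[[-504.5,-283,6.6],[0,0,1.184],0],[[-504.5,-283,6.6],[0,0,1.184],0],[[-504.5,-283,6.6],[0,0,1.184],0],[[-504.5,-283,6.6],[0,0,1.184],0],[[-504.5,-283,6.6],[0,0,1.184],0],[[-504.5,-283,6.6],[0,0,1.184],0],[[-504.5,-283,6.6],[0,0,1.184],0],[[-504.5,-283,6.6],[0,0,1.184],0],[[-504.5,-283,6.6],[0,0,1.184],0],[[-504.5,-283,6.6],[0,0,1.184],0],[[-504.5,-283,6.6],[0,0,1.184],0],[[-504.5,-283,6.6],[0,0,1.184],0],[[-504.5,-283,6.6],[0,0,1.184],0],[[-504.5,-283,6.6],[0,0,1.184],0]]'
python3 - <<'E'
from h import *
goto((0.5583,0.1662,0.145))
E
```

```text
time_s: 1.52
eef_pos: [0.5576, 0.1663, 0.2043]
eef_rot: [-0.001, 0.652, 0.759, -0.001]
wrist_force: [0.1, 1.0, -0.4]
opening: 0.002
t 1.52 pos [0.5576 0.1663 0.2043] F [ 0.12  0.97 -0.39] M [0.028 0.04  0.006] open 0.002 q [ 0.09  0.2   1.6  -0.    1.34 -0.06]
shift mm [-0.1  0.9 59.3] turn [-0.0027  0.0007 -0.0004] tip axis [-0.0025 -0.0011 -1.    ]
```

```bash
python3 -m jog '[[[0,0.9,20],[-0.0027,0,0],0],[[0,0.9,40],[-0.0027,0,0],0],[[0,0.9,55],[-0.0027,0,0],0],[[0,0.9,62],[-0.0027,0,0],0],[[0,0.9,62],[-0.0027,0,0],0],[[0,0.9,62],[-0.0027,0,0],0]]'
python3 - <<'E'
from h import *
from bench import camera
o=np.zeros((600,800,3),np.uint8)
p,d=camera("side");o[:600,:400]=cv2.resize(p[190:310,240:320],None,fx=5,fy=5,interpolation=0)
p,d=camera("top");o[:400,400:]=cv2.resize(p[165:245,165:245],None,fx=5,fy=5,interpolation=0)
cv2.imwrite("pics/p1.png",o[:,:,::-1])
goto((0.5583,0.1662,0.125))
E
```

```text
time_s: 2.02
eef_pos: [0.5578, 0.1673, 0.1427]
eef_rot: [0.0, 0.651, 0.759, -0.0]
wrist_force: [0.6, 0.5, 0.9]
opening: 0.002
t 2.12 pos [0.5589 0.1669 0.1438] F [-0.22  0.15  0.77] M [-0.02   0.021 -0.009] open -0.001 q [ 0.09  0.27  1.65 -0.    1.22 -0.06]
shift mm [-0.6 -0.8 18.8] turn [0.0022 0.0009 0.0004] tip axis [ 2.3e-03 -5.0e-04 -1.0e+00]
```

View pics/p1.png

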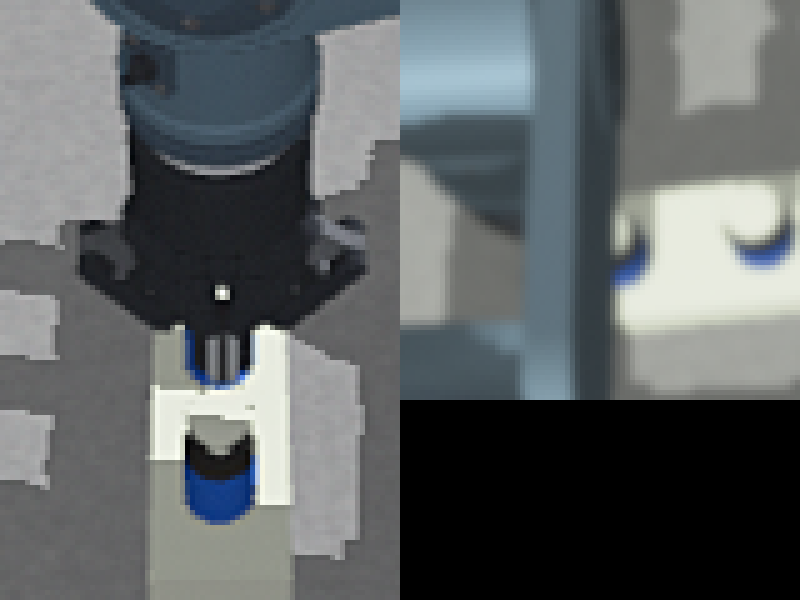

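```bash
python3 -m jog '[[[-0.5,-0.5,3],[0,0,0],0],[[-0.5,-0.5,6],[0,0,0],0],[[-0.5,-0.5,8],[0,0,0],0],[[-0.5,-0.5,10],[0,0,0],0],[[-0.5,-0.5,12],[0,0,0],0],[[-0.5,-0.5,14],[0,0,0],0],[[-0.5,-0.5,16],[0,0,0],0],[[-0.5,-0.5,16],[0,0,0],0]]'
python3 - <<'E'
from h import *
goto((0.5583,0.1662,0.121))
E
```

```text
time_s: 2.78
eef_pos: [0.5582, 0.1663, 0.1271]
eef_rot: [0.001, 0.651, 0.759, 0.0]
wrist_force: [0.0, 0.5, -0.3]
opening: -0.001
t 2.78 pos [0.5582 0.1663 0.1271] F [ 0.03  0.53 -0.31] M [-0.022  0.049 -0.011] open -0.001 q [ 0.09  0.28  1.66 -0.    1.19 -0.07]
shift mm [-0.1  0.1  6.1] turn [0.0012 0.0008 0.0003] tip axis [ 1.3e-03 -6.0e-04 -1.0e+00]
```

```bash
python3 - <<'E'
from h import *
from bench import camera,get_obs
p,d=camera("side");cv2.imwrite("pics/p2.png",cv2.resize(p[210:310,240:320],None,fx=6,fy=6,interpolation=0)[:,:,::-1])
print(get_obs()["wrist_force"])
print(proj("side",(0.5582,0.1663,0.113)),proj("side",(0.5582,0.1663,0.121)))
E
```

```text
[-1.17892401 -0.00998018  0.77845118]
(np.float64(283.73772391816726), np.float64(274.4227089339151)) (np.float64(283.71245818939104), np.float64(272.5387839257291))
```

View pics/p2.png

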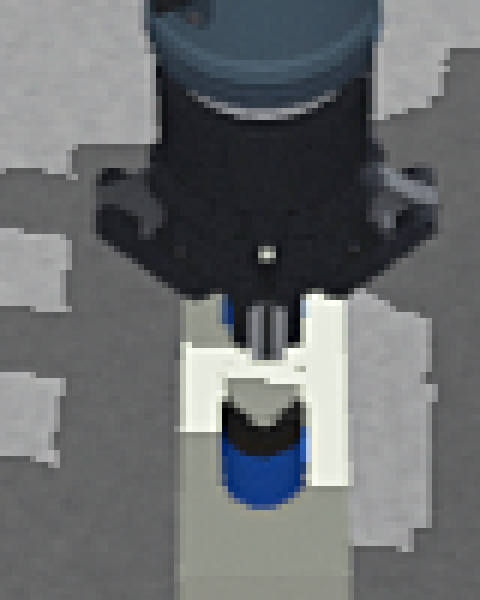

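```bash
python3 - <<'E'
from h import *
from bench import camera,get_obs
p,d=camera("side");X=cloud("side",d)
for v in range(256,290): print(v,[(round(X[v,u,1],3),round(X[v,u,2],3)) for u in (276,280,284,288)],p[v,284])
goto((0.5583,0.1662,0.121))
E
```

```text
256 [(np.float64(0.176), np.float64(0.198)), (np.float64(0.181), np.float64(0.206)), (np.float64(0.163), np.float64(0.183)), (np.float64(0.178), np.float64(0.206))] [24 24 26]
257 [(np.float64(0.176), np.float64(0.193)), (np.float64(0.181), np.float64(0.202)), (np.float64(0.166), np.float64(0.183)), (np.float64(0.178), np.float64(0.202))] [23 24 25]
258 [(np.float64(0.174), np.float64(0.187)), (np.float64(0.179), np.float64(0.197)), (np.float64(0.17), np.float64(0.185)), (np.float64(0.177), np.float64(0.197))] [28 30 31]
259 [(np.float64(0.077), np.float64(0.045)), (np.float64(0.181), np.float64(0.196)), (np.float64(0.172), np.float64(0.184)), (np.float64(0.177), np.float64(0.193))] [30 33 33]
260 [(np.float64(0.08), np.float64(0.045)), (np.float64(0.182), np.float64(0.192)), (np.float64(0.174), np.float64(0.184)), (np.float64(0.179), np.float64(0.192))] [64 65 67]
261 [(np.float64(0.082), np.float64(0.043)), (np.float64(0.18), np.float64(0.186)), (np.float64(0.177), np.float64(0.184)), (np.float64(0.177), np.float64(0.185))] [57 57 60]
262 [(np.float64(0.088), np.float64(0.047)), (n
[... 4418 characters left out ...]
t64(0.184), np.float64(0.084)), (np.float64(0.184), np.float64(0.086)), (np.float64(0.179), np.float64(0.08))] [ 19  63 139]
288 [(np.float64(0.166), np.float64(0.047)), (np.float64(0.182), np.float64(0.075)), (np.float64(0.183), np.float64(0.08)), (np.float64(0.179), np.float64(0.075))] [ 21  62 135]
289 [(np.float64(0.167), np.float64(0.045)), (np.float64(0.184), np.float64(0.075)), (np.float64(0.184), np.float64(0.077)), (np.float64(0.178), np.float64(0.069))] [ 22  61 134]
t 2.88 pos [0.5584 0.1663 0.1276] F [0.65 0.85 0.42] M [-0.01  -0.036  0.003] open -0.005 q [ 0.09  0.28  1.66 -0.    1.19 -0.07]
shift mm [-0.1 -0.2  6.6] turn [0.0019 0.0008 0.0003] tip axis [ 2.e-03 -5.e-04 -1.e+00]
```

```bash
python3 -m jog '[[[0,0,2],[-0.002,0,0],0],[[0,0,4],[-0.002,0,0],0],[[0,0,6],[-0.002,0,0],0],[[0,0,8],[-0.002,0,0],0]]'
python3 - <<'E'
from h import *
from bench import camera,get_obs
p,d=camera("side");X=cloud("side",d)
for v in range(262,284): print(v,[(round(float(X[v,u,1]),3),round(float(X[v,u,2]),3)) for u in (276,280,284,288)],p[v,284])
cv2.imwrite("pics/p3.png",cv2.resize(p[210:310,240:320],None,fx=6,fy=6,interpolation=0)[:,:,::-1])
goto((0.5583,0.1662,0.121))
E
```

```text
time_s: 3.22
eef_pos: [0.5584, 0.1663, 0.1193]
eef_rot: [0.002, 0.651, 0.759, 0.001]
wrist_force: [-0.3, 0.3, -0.7]
opening: 0.003
262 [(0.087, 0.045), (0.182, 0.185), (0.174, 0.176), (0.178, 0.183)] [53 54 56]
263 [(0.087, 0.042), (0.181, 0.18), (0.177, 0.175), (0.175, 0.175)] [42 42 44]
264 [(0.091, 0.042), (0.176, 0.169), (0.178, 0.173), (0.17, 0.164)] [38 39 39]
265 [(0.096, 0.045), (0.176, 0.164), (0.175, 0.165), (0.172, 0.162)] [34 37 38]
266 [(0.1, 0.047), (0.175, 0.16), (0.178, 0.165), (0.171, 0.157)] [32 36 36]
267 [(0.102, 0.045), (0.174, 0.154), (0.178, 0.162), (0.173, 0.157)] [33 34 36]
268 [(0.106, 0.047), (0.172, 0.146), (0.177, 0.155), (0.171, 0.15)] [33 34 35]
269 [(0.109, 0.045), (0.175, 0.147), (0.177, 0.153), (0.172, 0.146)] [31 33 35]
270 [(0.113, 0.047), (0.161, 0.121), (0.178, 0.149), (0.157, 0.12)] [24 25 28]
271 [(0.115, 0.046), (0.162, 0.119), (0.179, 0.146), (0.16, 0.121)] [74 76 70]
272 [(0.118, 0.046), (0.167, 0.123), (0.166, 0.123), (0.163, 0.12)] [255 255 251]
273 [(0.119, 0.043), (0.17, 0.122), (0.165, 0.118), (0.167, 0.122)] [191 196 180]
274 [(0.125, 
[... 328 characters left out ...]
, 0.044), (0.179, 0.116), (0.182, 0.122), (0.165, 0.097)] [154 158 146]
279 [(0.138, 0.044), (0.168, 0.094), (0.172, 0.102), (0.164, 0.092)] [139 141 132]
280 [(0.142, 0.046), (0.172, 0.096), (0.172, 0.098), (0.17, 0.096)] [156 158 147]
281 [(0.146, 0.049), (0.174, 0.094), (0.172, 0.094), (0.172, 0.095)] [37 37 37]
282 [(0.149, 0.048), (0.175, 0.092), (0.176, 0.095), (0.174, 0.095)] [25 25 24]
283 [(0.149, 0.044), (0.178, 0.092), (0.179, 0.096), (0.176, 0.093)] [30 27 27]
t 3.27 pos [0.5581 0.1663 0.1188] F [ 0.52 -0.39 -1.15] M [ 0.025 -0.013  0.005] open 0.004 q [ 0.09  0.29  1.67 -0.    1.17 -0.07]
shift mm [-0.1  0.2 -2.2] turn [0.003  0.0007 0.0003] tip axis [ 3.1e-03 -3.0e-04 -1.0e+00]
```

```bash
python3 -m jog '[[[0,0,2],[-0.002,0,0],0],[[0,0,4],[-0.002,0,0],0],[[0,0,6],[-0.002,0,0],0],[[0,0,8],[-0.002,0,0],0]]'
```

```text
time_s: 3.6
eef_pos: [0.5581, 0.1663, 0.1106]
eef_rot: [0.002, 0.651, 0.759, 0.002]
wrist_force: [0.4, 0.6, -1.0]
opening: 0.002
```

View pics/p3.png

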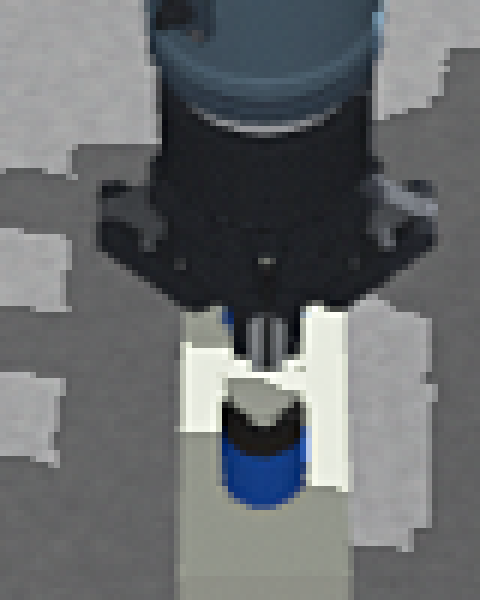

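```bash
python3 -m jog '[[[0,0,2],[-0.002,0,0],0],[[0,0,4],[-0.002,0,0],0],[[0,0,6],[-0.002,0,0],0],[[0,0,8],[-0.002,0,0],0]]'
python3 -m jog '[[[0,0,1],[0,0,0],0],[[0,0,2],[0,0,0],0],[[0,0,3],[0,0,0],0]]'
python3 - <<'E'
from h import *
from bench import camera,get_obs
p,d=camera("side");X=cloud("side",d)
for v in range(268,284): print(v,[(round(float(X[v,u,1]),3),round(float(X[v,u,2]),3)) for u in (280,284,288)],p[v,284])
goto((0.5583,0.1662,0.099))
E
```

```text
time_s: 3.93
eef_pos: [0.5581, 0.1663, 0.1024]
eef_rot: [0.003, 0.651, 0.759, 0.002]
wrist_force: [0.1, 0.3, 0.3]
opening: 0.0
time_s: 4.18
eef_pos: [0.5584, 0.1663, 0.0998]
eef_rot: [0.003, 0.651, 0.759, 0.003]
wrist_force: [-0.9, -0.5, 3.9]
opening: 0.007
268 [(0.175, 0.151), (0.178, 0.157), (0.176, 0.156)] [58 61 64]
269 [(0.175, 0.147), (0.177, 0.152), (0.173, 0.147)] [53 53 56]
270 [(0.175, 0.143), (0.177, 0.148), (0.173, 0.144)] [53 53 55]
271 [(0.175, 0.139), (0.176, 0.143), (0.172, 0.137)] [53 53 55]
272 [(0.174, 0.133), (0.18, 0.144), (0.172, 0.134)] [52 53 56]
273 [(0.174, 0.129), (0.178, 0.137), (0.171, 0.128)] [54 54 56]
274 [(0.175, 0.126), (0.175, 0.128), (0.173, 0.127)] [52 52 54]
275 [(0.174, 0.121), (0.177, 0.128), (0.172, 0.121)] [48 50 52]
276 [(0.176, 0.119), (0.175, 0.12), (0.172, 0.118)] [75 77 76]
277 [(0.178, 0.119), (0.179, 0.122), (0.174, 0.116)] [156 159 147]
278 [(0.18, 0.117), (0.18, 0.119), (0.163, 0.094)] [155 159 148]
279 [(0.167, 0.093), (0.181, 0.116), (0.166, 0.096)] [147 150 139]
280 [(0.172, 0.096), (0.171, 0.096), (0.17, 0.097)] [141 143 133]
281 [(0.174, 0.095), (0.173, 0.095), (0.171, 0.094)] [15 15 17]
282 [(0.177, 0.094), (0.174, 0.092), (0.173, 0.093)] [25 24 23]
283 [(0.181, 0.096), (0.18, 0.097), (0.175, 0.092)] [29 28 26]
t 4.23 pos [0.5582 0.1663 0.0996] F [-0.39 -0.15  3.52] M [ 0.029  0.226 -0.012] open 0.004 q [ 0.09  0.32  1.69 -0.    1.13 -0.07]
shift mm [-0.1  0.   0.6] turn [0.0072 0.0008 0.0004] tip axis [ 7.2e-03  3.0e-04 -1.0e+00]
```

```bash
python3 -m jog '[[[0,0,1],[-0.005,0,0],0],[[0,0,2.5],[-0.005,0,0],0],[[0,0,4],[-0.005,0,0],0],[[0,0,5.5],[-0.005,0,0],0]]'
python3 -m jog '[[[0,0,1],[-0.003,0,0],0],[[0,0,2.5],[-0.003,0,0],0],[[0,0,4],[-0.003,0,0],0]]'
python3 -m jog '[[[0,0,1],[0,0,0],0],[[0,0,2],[0,0,0],0]]'
```

```text
time_s: 4.57
eef_pos: [0.5583, 0.1663, 0.0941]
eef_rot: [0.004, 0.651, 0.759, 0.004]
wrist_force: [-1.2, 0.1, 3.9]
opening: 0.003
time_s: 4.82
eef_pos: [0.5583, 0.1663, 0.0899]
eef_rot: [0.005, 0.651, 0.759, 0.006]
wrist_force: [-0.7, -0.4, 3.5]
opening: -0.002
time_s: 4.98
eef_pos: [0.5584, 0.1663, 0.0882]
eef_rot: [0.005, 0.651, 0.759, 0.006]
wrist_force: [-3.3, -0.9, 8.8]
opening: -0.0
```

```bash
python3 -m jog '[[[0,0,0.5],[0,0,0],0],[[0,0,0.5],[0,0,0],0]]'
python3 - <<'E'
from h import *
goto((0.5583,0.1662,0.14))
E
```

```text
time_s: 5.15
eef_pos: [0.5587, 0.1664, 0.0881]
eef_rot: [0.006, 0.651, 0.759, 0.006]
wrist_force: [-2.2, -0.3, 7.1]
opening: 0.002
t 5.15 pos [0.5587 0.1664 0.0881] F [-2.21 -0.31  7.07] M [-0.054  0.447  0.025] open 0.002 q [ 0.09  0.33  1.7   0.    1.1  -0.07]
shift mm [ -0.1   0.4 -51.9] turn [0.0159 0.0009 0.0005] tip axis [ 0.0158  0.0015 -0.9999]
```

```bash
python3 -m jog '[[[0,0,0.7],[0.008,0,0],0],[[0,0,1.4],[0.016,0,0],0]]'
python3 - <<'E'
from h import *
from bench import camera,get_obs
p,d=camera("side");X=cloud("side",d)
for v in range(276,288): print(v,[(round(float(X[v,u,1]),3),round(float(X[v,u,2]),3)) for u in (281,284,287)],p[v,284])
goto((0.5583,0.1662,0.14))
E
```

```text
time_s: 5.32
eef_pos: [0.559, 0.1664, 0.0877]
eef_rot: [0.0, 0.651, 0.759, -0.0]
wrist_force: [-4.0, -0.0, 11.1]
opening: -0.002
276 [(0.177, 0.121), (0.177, 0.123), (0.176, 0.123)] [36 36 38]
277 [(0.17, 0.106), (0.178, 0.121), (0.177, 0.12)] [34 34 36]
278 [(0.17, 0.102), (0.178, 0.116), (0.178, 0.118)] [40 40 42]
279 [(0.175, 0.106), (0.177, 0.11), (0.176, 0.11)] [109 113 108]
280 [(0.178, 0.106), (0.179, 0.109), (0.176, 0.106)] [159 161 150]
281 [(0.18, 0.104), (0.18, 0.106), (0.173, 0.097)] [163 167 157]
282 [(0.177, 0.095), (0.18, 0.102), (0.175, 0.095)] [74 75 70]
283 [(0.18, 0.096), (0.179, 0.096), (0.177, 0.094)] [19 19 17]
284 [(0.181, 0.092), (0.18, 0.093), (0.179, 0.093)] [28 26 21]
285 [(0.183, 0.091), (0.183, 0.094), (0.18, 0.09)] [27 25 33]
286 [(0.184, 0.09), (0.184, 0.091), (0.179, 0.085)] [ 22  58 121]
287 [(0.184, 0.084), (0.182, 0.083), (0.182, 0.084)] [ 20  63 139]
t 5.37 pos [0.5592 0.1664 0.0876] F [-3.57 -0.74 10.36] M [-0.018  0.638 -0.008] open 0.002 q [ 0.09  0.34  1.68 -0.    1.12 -0.07]
shift mm [ -0.1  -0.9 -52.4] turn [-0.0001  0.0009  0.0004] tip axis [ 0.e+00 -9.e-04 -1.e+00]
```

```bash
python3 -m jog '[[[0,0,-3],[0,0,0],0],[[0,0,-20],[0,0,0],0],[[0,0,-32],[0,0,0],0],[[0,0,-32],[0,0,0],0]]'
python3 - <<'E'
from h import *
goto((0.5706,0.0870,0.112))
E
```

```text
time_s: 5.7
eef_pos: [0.5612, 0.1666, 0.1223]
eef_rot: [0.002, 0.651, 0.759, 0.001]
wrist_force: [0.9, -1.0, 1.0]
opening: -0.004
t 5.7 pos [0.5612 0.1666 0.1223] F [ 0.89 -1.05  1.03] M [-0.001 -0.02  -0.028] open -0.004 q [ 0.09  0.29  1.66 -0.    1.18 -0.07]
shift mm [-80.1  -2.8  10.4] turn [0.0048 0.0012 0.0005] tip axis [ 5.e-03 -5.e-04 -1.e+00]
```

```bash
python3 -m jog '[[[-30,-1,0],[0.005,0,0],0],[[-60,-2,0],[0.005,0,0],0],[[-80,-2.8,0],[0.005,0,0],0],[[-80,-2.8,4],[0.005,0,0],0],[[-80,-2.8,10],[0.005,0,0],0],[[-80,-2.8,15],[0.005,0,0],0],[[-80,-2.8,15],[0.005,0,0],0]]'
python3 - <<'E'
from h import *
goto((0.5706,0.0870,0.10))
E
```

```text
time_s: 6.28
eef_pos: [0.5692, 0.0881, 0.1054]
eef_rot: [-0.001, 0.651, 0.759, -0.001]
wrist_force: [-0.7, 0.6, -0.1]
opening: -0.001
t 6.28 pos [0.5692 0.0881 0.1054] F [-0.69  0.64 -0.13] M [-0.016  0.005  0.037] open -0.001 q [-0.05  0.3   1.69 -0.    1.15 -0.2 ]
shift mm [-1.3  1.2  5.4] turn [-0.0031  0.0003  0.0013] tip axis [-3.1e-03 -8.0e-04 -1.0e+00]
```

```bash
python3 -m jog '[[[-1,1,1.5],[-0.003,0,0],0],[[-1,1,3],[-0.003,0,0],0],[[-1,1,4.5],[-0.003,0,0],0]]'
python3 -m jog '[[[0,0,1.5],[0,0,0],0],[[0,0,3],[0,0,0],0]]'
python3 -m jog '[[[0,0,1.5],[0,0,0],0],[[0,0,3],[0,0,0],0]]'
python3 - <<'E'
from h import *
goto((0.5706,0.0870,0.09))
E
```

```text
time_s: 6.53
eef_pos: [0.5704, 0.0881, 0.101]
eef_rot: [0.0, 0.651, 0.759, 0.0]
wrist_force: [-1.5, 0.7, 2.7]
opening: 0.0
time_s: 6.7
eef_pos: [0.5705, 0.0884, 0.0982]
eef_rot: [0.0, 0.65, 0.76, 0.0]
wrist_force: [-0.8, -0.2, 2.6]
opening: 0.002
time_s: 6.87
eef_pos: [0.5705, 0.0884, 0.0953]
eef_rot: [0.0, 0.65, 0.76, 0.0]
wrist_force: [-1.3, -0.5, 2.0]
opening: 0.001
t 6.87 pos [0.5705 0.0884 0.0953] F [-1.34 -0.46  2.04] M [-0.028  0.135 -0.045] open 0.001 q [-0.05  0.32  1.7  -0.    1.13 -0.21]
shift mm [-1.4 -0.1  5.3] turn [0.0007 0.0004 0.003 ] tip axis [ 7.e-04 -3.e-04 -1.e+00]
```

```bash
python3 -m jog '[[[0,0,1.5],[0,0,0],0],[[0,0,3],[0,0,0],0],[[0,0,4.5],[0,0,0],0],[[0,0,6],[0,0,0],0]]'
python3 -m jog '[[[0,0,1],[0,0,0],0],[[0,0,2],[0,0,0],0]]'
python3 -m jog '[[[0,0,1],[0,0,0],0],[[0,0,2],[0,0,0],0]]'
```

```text
time_s: 7.2
eef_pos: [0.5705, 0.0883, 0.0891]
eef_rot: [0.0, 0.65, 0.76, 0.0]
wrist_force: [-0.4, -0.3, 2.1]
opening: 0.001
time_s: 7.37
eef_pos: [0.5704, 0.0884, 0.0868]
eef_rot: [0.0, 0.65, 0.76, -0.0]
wrist_force: [-1.5, 1.5, 2.7]
opening: 0.0
time_s: 7.53
eef_pos: [0.5703, 0.0883, 0.0847]
eef_rot: [0.0, 0.65, 0.76, -0.0]
wrist_force: [-1.8, 0.4, 2.6]
opening: 0.002
```

```bash
python3 -m jog '[[[0,0,1.5],[0,0,0],0],[[0,0,3],[0,0,0],0]]'
python3 -m jog '[[[0,0,1],[0,0,0],0],[[0,0,2],[0,0,0],0]]'
python3 -m jog '[[[0,0,0.5],[0,0,0],0],[[0,0,1],[0,0,0],0]]'
```

```text
time_s: 7.7
eef_pos: [0.5703, 0.0883, 0.0816]
eef_rot: [0.0, 0.65, 0.76, -0.0]
wrist_force: [-1.7, 0.3, 2.8]
opening: 0.0
time_s: 7.87
eef_pos: [0.5703, 0.0883, 0.0794]
eef_rot: [0.0, 0.65, 0.76, -0.0]
wrist_force: [-1.9, -0.1, 3.9]
opening: 0.0
time_s: 8.03
eef_pos: [0.5704, 0.0884, 0.0787]
eef_rot: [0.0, 0.65, 0.76, -0.0]
wrist_force: [-2.4, 0.2, 6.2]
opening: 0.002
```

```bash
python3 -m jog '[[[0,0,0.7],[0,0,0],0],[[0,0,1.4],[0,0,0],0]]'
python3 -m jog '[[[0,0,0.5],[0,0,0],0],[[0,0,1],[0,0,0],0]]'
```

```text
time_s: 8.2
eef_pos: [0.5706, 0.0883, 0.0779]
eef_rot: [0.0, 0.65, 0.76, 0.0]
wrist_force: [-4.2, 0.2, 8.3]
opening: 0.001
time_s: 8.37
eef_pos: [0.5708, 0.0884, 0.0777]
eef_rot: [0.001, 0.65, 0.76, 0.0]
wrist_force: [-3.7, 0.3, 8.9]
opening: -0.0
```

```bash
python3 -m jog '[[[0,0,1],[0,0,0],0],[[0,0,2],[0,0,0],0],[[0,0,2],[0,0,0],0]]'
python3 -m jog '[[[0,0,1],[0,0,0],0],[[0,0,2],[0,0,0],0],[[0,0,2],[0,0,0],0]]'
```

```text
time_s: 8.62
eef_pos: [0.571, 0.0884, 0.0767]
eef_rot: [0.001, 0.65, 0.76, 0.0]
wrist_force: [-4.2, -1.4, 9.2]
opening: -0.004
time_s: 8.87
eef_pos: [0.5712, 0.0884, 0.0761]
eef_rot: [0.001, 0.65, 0.76, 0.0]
wrist_force: [-5.8, -0.8, 12.4]
opening: -0.002
```

```bash
python3 -m jog '[[[0,0,-3],[0,0,0],0],[[0,0,-20],[0,0,0],0],[[0,0,-46],[0,0,0],0],[[0,0,-46],[0,0,0],0]]'
python3 - <<'E'
from h import *
goto((0.5827,0.0080,0.103))
E
```

```text
time_s: 9.2
eef_pos: [0.5744, 0.0884, 0.1266]
eef_rot: [0.004, 0.65, 0.76, 0.003]
wrist_force: [1.7, -0.9, 0.6]
opening: -0.003
t 9.2 pos [0.5744 0.0884 0.1266] F [ 1.73 -0.88  0.6 ] M [ 0.049 -0.018 -0.026] open -0.003 q [-0.05  0.28  1.67 -0.    1.18 -0.21]
shift mm [-80.6  -4.4  23.7] turn [0.0091 0.0024 0.0035] tip axis [ 0.0094 -0.001  -1.    ]
```

```bash
python3 -m jog '[[[-30,-1,0],[0.009,0.002,0.003],0],[[-60,-2,0],[0.009,0.002,0.003],0],[[-80.6,-4,0],[0.009,0.002,0.003],0],[[-80.6,-4.4,8],[0.009,0.002,0.003],0],[[-80.6,-4.4,14],[0.009,0.002,0.003],0],[[-80.6,-4.4,19],[0.009,0.002,0.003],0],[[-80.6,-4.4,19],[0.009,0.002,0.003],0]]'
python3 - <<'E'
from h import *
from bench import camera
p,d=camera("side");X=cloud("side",d)
cv2.imwrite("pics/p4.png",cv2.resize(p[190:310,240:320],None,fx=5,fy=5,interpolation=0)[:,:,::-1])
for v in range(238,292): print(v,[(round(float(X[v,u,1]),3),round(float(X[v,u,2]),3)) for u in (281,284,287)],p[v,284])
goto((0.5827,0.0080,0.10))
E
```

```text
time_s: 9.78
eef_pos: [0.5812, 0.0093, 0.1056]
eef_rot: [-0.001, 0.651, 0.759, -0.001]
wrist_force: [-0.2, 0.4, -0.9]
opening: -0.001
238 [(0.025, 0.07), (0.025, 0.072), (0.022, 0.07)] [ 25  74 165]
239 [(0.023, 0.063), (0.026, 0.069), (0.02, 0.062)] [ 23  76 166]
240 [(0.024, 0.061), (0.022, 0.06), (0.022, 0.061)] [ 18  74 166]
241 [(0.025, 0.057), (0.026, 0.06), (0.022, 0.057)] [ 10  67 166]
242 [(0.024, 0.051), (0.025, 0.054), (0.022, 0.052)] [ 53  82 165]
243 [(0.024, 0.047), (0.025, 0.049), (0.02, 0.045)] [213 213 182]
244 [(0.026, 0.045), (0.025, 0.045), (0.73, 0.977)] [213 221 205]
245 [(0.03, 0.045), (0.028, 0.044), (0.027, 0.045)] [235 238 227]
246 [(0.034, 0.047), (0.034, 0.049), (0.031, 0.046)] [229 231 221]
247 [(0.074, 0.096), (0.074, 0.097), (0.072, 0.096)] [232 234 224]
248 [(0.077, 0.096), (0.077, 0.097), (0.075, 0.096)] [231 233 223]
249 [(0.083, 0.099), (0.083, 0.101), (0.079, 0.097)] [231 234 224]
250 [(0.087, 0.101), (0.083, 0.097), (0.083, 0.098)] [231 234 224]
251 [(0.09, 0.101), (0.088, 0.099), (0.088, 0.101)] [231 234 224]
252 [(0.093, 0.1), (0.089, 0.097), (0
[... 2112 characters left out ...]
 [28 26 22]
285 [(0.185, 0.094), (0.182, 0.092), (0.179, 0.089)] [29 27 30]
286 [(0.184, 0.089), (0.182, 0.087), (0.182, 0.089)] [ 23  52 103]
287 [(0.183, 0.082), (0.182, 0.083), (0.181, 0.083)] [ 20  62 140]
288 [(0.183, 0.079), (0.184, 0.081), (0.182, 0.08)] [ 20  61 134]
289 [(0.182, 0.073), (0.184, 0.077), (0.18, 0.072)] [ 23  61 134]
290 [(0.182, 0.068), (0.183, 0.071), (0.181, 0.07)] [ 20  60 133]
291 [(0.184, 0.066), (0.184, 0.067), (0.18, 0.063)] [ 21  61 133]
t 9.83 pos [0.5816 0.0093 0.1063] F [ 0.33  0.16 -0.05] M [ 0.026 -0.017 -0.017] open 0.003 q [-0.19  0.31  1.68 -0.    1.16 -0.34]
shift mm [-1.5  0.9  6.3] turn [-0.0022 -0.0007  0.0017] tip axis [-2.3e-03  4.0e-04 -1.0e+00]
```

View pics/p4.png

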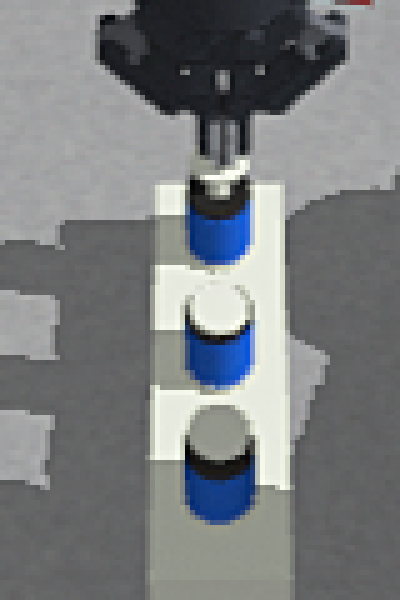

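```bash
python3 -m jog '[[[-1.3,0.9,1.5],[0,0,0],0],[[-1.3,0.9,3],[0,0,0],0],[[-1.3,0.9,4.5],[0,0,0],0]]'
python3 -m jog '[[[0,0,1.5],[0,0,0],0],[[0,0,3],[0,0,0],0]]'
python3 -m jog '[[[0,0,1.5],[0,0,0],0],[[0,0,3],[0,0,0],0],[[0,0,4.5],[0,0,0],0]]'
python3 -m jog '[[[0,0,1.5],[0,0,0],0],[[0,0,3],[0,0,0],0],[[0,0,4.5],[0,0,0],0]]'
```

```text
time_s: 10.08
eef_pos: [0.5828, 0.0087, 0.1018]
eef_rot: [-0.001, 0.65, 0.76, -0.001]
wrist_force: [0.5, -0.3, -0.7]
opening: 0.002
time_s: 10.25
eef_pos: [0.5831, 0.0088, 0.0992]
eef_rot: [-0.001, 0.65, 0.76, -0.0]
wrist_force: [-1.0, -0.1, 3.2]
opening: -0.001
time_s: 10.5
eef_pos: [0.5832, 0.0088, 0.0949]
eef_rot: [-0.0, 0.65, 0.76, -0.0]
wrist_force: [-0.9, 0.2, 3.1]
opening: -0.003
time_s: 10.75
eef_pos: [0.5831, 0.0088, 0.0902]
eef_rot: [-0.0, 0.65, 0.76, -0.0]
wrist_force: [-0.5, -0.3, 4.1]
opening: 0.001
```

```bash
python3 - <<'E'
from h import *
goto((0.5827,0.0080,0.08))
E
```

```text
t 10.75 pos [0.5831 0.0088 0.0902] F [-0.53 -0.31  4.08] M [0.012 0.198 0.036] open 0.001 q [-0.19  0.34  1.68 -0.    1.13 -0.34]
shift mm [-0.7 -0.5 10.2] turn [-0.0011 -0.0003  0.0028] tip axis [-1.2e-03  1.0e-04 -1.0e+00]
```

```bash
python3 -m jog '[[[0,0,1],[0,0,0],0],[[0,0,2],[0,0,0],0]]'
python3 -m jog '[[[0,0,1],[0,0,0],0],[[0,0,2],[0,0,0],0]]'
python3 -m jog '[[[0,0,1],[0,0,0],0],[[0,0,2],[0,0,0],0]]'
python3 -m jog '[[[0,0,1.2],[0,0,0],0],[[0,0,2.5],[0,0,0],0]]'
```

```text
time_s: 10.92
eef_pos: [0.5831, 0.0088, 0.088]
eef_rot: [-0.001, 0.65, 0.76, -0.0]
wrist_force: [-1.2, -0.1, 3.3]
opening: 0.003
time_s: 11.08
eef_pos: [0.5831, 0.0088, 0.0859]
eef_rot: [-0.001, 0.65, 0.76, -0.0]
wrist_force: [-1.4, -0.9, 3.1]
opening: 0.002
time_s: 11.25
eef_pos: [0.5831, 0.0088, 0.0837]
eef_rot: [-0.001, 0.65, 0.76, -0.0]
wrist_force: [-0.7, 0.2, 2.9]
opening: -0.004
time_s: 11.42
eef_pos: [0.5831, 0.0088, 0.0812]
eef_rot: [-0.001, 0.65, 0.76, -0.0]
wrist_force: [-0.8, -0.3, 3.0]
opening: -0.001
```

Clear as well; press it onto its ring.

```bash
python3 -m jog '[[[0,0,1],[0,0,0],0],[[0,0,2],[0,0,0],0]]'
python3 -m jog '[[[0,0,1],[0,0,0],0],[[0,0,1.5],[0,0,0],0]]'
python3 -m jog '[[[0,0,1],[0,0,0],0],[[0,0,2],[0,0,0],0],[[0,0,2],[0,0,0],0]]'
python3 -m jog '[[[0,0,1],[0,0,0],0],[[0,0,2],[0,0,0],0],[[0,0,2],[0,0,0],0]]'
```

```text
time_s: 11.58
eef_pos: [0.5831, 0.0088, 0.0791]
eef_rot: [-0.001, 0.65, 0.76, -0.0]
wrist_force: [-1.8, 0.1, 5.6]
opening: -0.001
time_s: 11.75
eef_pos: [0.5832, 0.0088, 0.078]
eef_rot: [-0.0, 0.65, 0.76, -0.0]
wrist_force: [-3.6, 0.6, 8.1]
opening: 0.0
time_s: 12.0
eef_pos: [0.5834, 0.0088, 0.0769]
eef_rot: [-0.0, 0.65, 0.76, -0.0]
wrist_force: [-4.1, 0.3, 9.2]
opening: -0.001
time_s: 12.25
eef_pos: [0.5837, 0.0088, 0.0761]
eef_rot: [-0.0, 0.65, 0.76, -0.0]
wrist_force: [-5.9, 0.8, 12.1]
opening: 0.001
```

```bash
python3 -m jog '[[[0,0,-3],[0,0,0],0],[[0,0,-20],[0,0,0],0],[[0,0,-60],[0,0,0],0],[[0,0,-90],[0,0,0],0],[[0,0,-90],[0,0,0],0.3]]'
python3 - <<'E'
from h import *
goto((0.5585,0.1664,0.15))
E
```

```text
time_s: 12.67
eef_pos: [0.588, 0.0081, 0.1731]
eef_rot: [0.005, 0.65, 0.76, 0.003]
wrist_force: [1.9, -0.1, 0.7]
opening: 0.127
t 12.67 pos [0.588  0.0081 0.1731] F [ 1.91 -0.1   0.68] M [-0.01  -0.067  0.024] open 0.127 q [-0.19  0.24  1.62 -0.    1.27 -0.34]
shift mm [161.1  -4.9  22.4] turn [0.0105 0.004  0.0033] tip axis [ 0.011  -0.0023 -0.9999]
```

```bash
python3 -m jog '[[[40,-1,0],[0.01,0.004,0.003],1],[[80,-2,0],[0.01,0.004,0.003],1],[[120,-4,0],[0.01,0.004,0.003],1],[[161,-4.9,10],[0.01,0.004,0.003],1],[[161,-4.9,22],[0.01,0.004,0.003],1],[[161,-4.9,22],[0.01,0.004,0.003],1],[[161,-4.9,22],[0.01,0.004,0.003],1]]'
python3 - <<'E'
from h import *
from bench import camera
p,d=camera("side");X=cloud("side",d);np.savez("side1.npz",p=p,d=d)
cv2.imwrite("pics/p5.png",cv2.resize(p[190:310,220:340],None,fx=5,fy=5,interpolation=0)[:,:,::-1])
goto((0.5585,0.1664,0.12))
# disc heights
for nm,c in(("mid",(0.5705,0.0868)),("right",(0.5827,0.008)),("blk",(0.5584,0.1662))):
    m=(np.hypot(X[...,0]-c[0],X[...,1]-c[1])<.011)&(X[...,2]>.09)&(X[...,2]<.116)
    print(nm,m.sum(),X[m].mean(0).round(4))
E
```

```text
time_s: 13.25
eef_pos: [0.5577, 0.1663, 0.1492]
eef_rot: [-0.0, 0.651, 0.759, -0.001]
wrist_force: [-0.3, -0.9, 0.8]
opening: 0.995
t 13.3 pos [0.5586 0.1656 0.15  ] F [ 1.02 -0.61 -0.06] M [-0.037 -0.004  0.019] open 0.999 q [ 0.08  0.26  1.64 -0.    1.24 -0.07]
shift mm [ 0.8  0.  30. ] turn [-0.0001  0.0004 -0.    ] tip axis [-1.e-04 -4.e-04 -1.e+00]
mid 48 [0.5704 0.0869 0.0983]
right 0 [nan nan nan]
blk 62 [0.5576 0.167  0.1073]<stdin>:9: RuntimeWarning: Mean of empty slice.
  ret = um.true_divide(
```

View pics/p5.png

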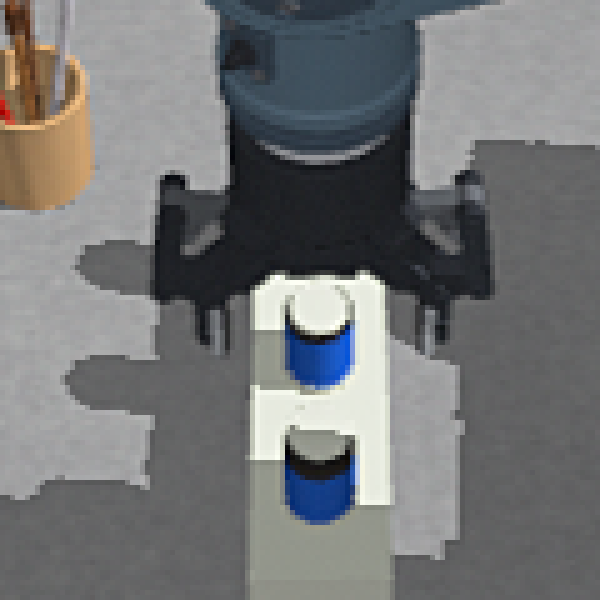

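```bash
python3 - <<'E'
from h import *
z=np.load("side1.npz");X=cloud("side",z["d"])
for v in range(236,264,2): print(v,[tuple(X[v,u].round(3).tolist()) for u in (262,264,305,307)])
E
```

```text
236 [(0.652, -0.03, -0.001), (0.646, -0.028, 0.003), (0.528, -0.046, 0.001), (0.523, -0.05, -0.004)]
238 [(0.651, -0.024, -0.003), (0.601, 0.163, 0.241), (0.513, 0.152, 0.243), (0.522, -0.038, 0.003)]
240 [(0.605, 0.165, 0.236), (0.601, 0.166, 0.238), (0.512, 0.153, 0.237), (0.508, 0.152, 0.237)]
242 [(0.605, 0.168, 0.232), (0.601, 0.166, 0.231), (0.512, 0.151, 0.227), (0.508, 0.155, 0.234)]
244 [(0.604, 0.173, 0.232), (0.598, 0.181, 0.244), (0.511, 0.168, 0.243), (0.507, 0.16, 0.234)]
246 [(0.602, 0.184, 0.24), (0.597, 0.186, 0.244), (0.51, 0.172, 0.241), (0.506, 0.171, 0.241)]
248 [(0.602, 0.186, 0.235), (0.597, 0.187, 0.237), (0.51, 0.173, 0.235), (0.506, 0.17, 0.232)]
250 [(0.602, 0.186, 0.228), (0.598, 0.185, 0.228), (0.51, 0.171, 0.226), (0.505, 0.175, 0.231)]
252 [(0.603, 0.185, 0.219), (0.598, 0.184, 0.219), (0.51, 0.17, 0.216), (0.506, 0.166, 0.212)]
254 [(0.603, 0.186, 0.213), (0.599, 0.184, 0.211), (0.51, 0.169, 0.209), (0.505, 0.167, 0.206)]
256 [(0.604, 0.181, 0.199), (0.599, 0.185, 0.205), (0.509, 0.171, 0.203), (0.505, 0.164, 0.195)]
258 [(0.605, 0.181, 0.191), (0.599, 0.184, 0.196), (0.509, 0.17, 0.195), (0.505, 0.167, 0.191)]
260 [(0.637, 0.054, -0.001), (0.599, 0.185, 0.19), (0.509, 0.171, 0.188), (0.513, 0.034, -0.004)]
262 [(0.635, 0.06, -0.001), (0.63, 0.061, 0.001), (0.518, 0.044, 0.0), (0.512, 0.044, 0.001)]
```

```bash
python3 -m jog '[[[0.5,0.5,25],[0,0,0],1],[[0.5,0.5,50],[0,0,0],1],[[0.5,0.5,70],[0,0,0],1],[[0.5,0.5,85],[0,0,0],1],[[0.5,0.5,95],[0,0,0],1],[[0.5,0.5,100],[0,0,0],1],[[0.5,0.5,100],[0,0,0],1]]'
python3 - <<'E'
from h import *
from bench import camera
p,d=camera("side");X=cloud("side",d)
cv2.imwrite("pics/p6.png",cv2.resize(p[190:310,220:340],None,fx=5,fy=5,interpolation=0)[:,:,::-1])
goto((0.5584,0.1662,0.024))
E
```

```text
time_s: 13.88
eef_pos: [0.5591, 0.1651, 0.0495]
eef_rot: [-0.0, 0.652, 0.758, -0.001]
wrist_force: [0.6, -0.8, -0.6]
opening: 0.995
t 13.93 pos [0.5596 0.1654 0.0504] F [ 0.96 -0.28 -0.16] M [0.018 0.042 0.006] open 0.997 q [ 0.08  0.39  1.7  -0.    1.05 -0.07]
shift mm [ 1.  -1.1 26.4] turn [ 0.0003  0.0005 -0.0011] tip axis [ 3.e-04 -4.e-04 -1.e+00]
```

View pics/p6.png

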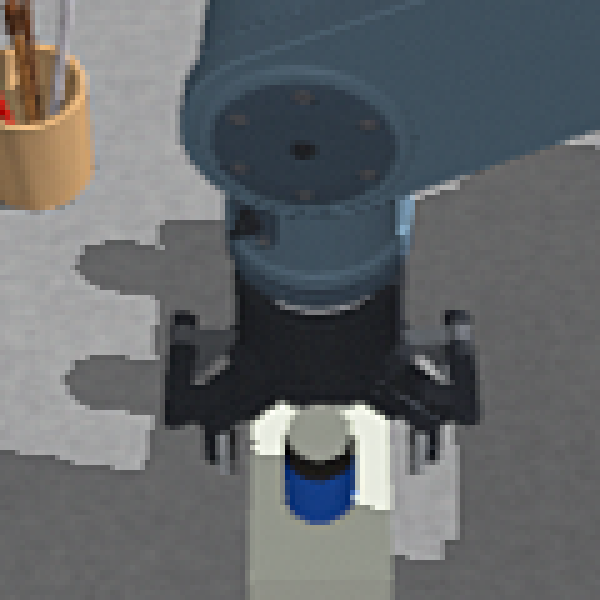

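```bash
python3 -m jog '[[[1,-1,4],[0,0,0],1],[[1,-1,9],[0,0,0],1],[[1,-1,14],[0,0,0],1],[[1,-1,17],[0,0,0],1],[[1,-1,17],[0,0,0],1]]'
python3 - <<'E'
from h import *
from bench import camera
p,d=camera("side");X=cloud("side",d)
cv2.imwrite("pics/p7.png",cv2.resize(p[230:310,230:330],None,fx=6,fy=6,interpolation=0)[:,:,::-1])
goto((0.5584,0.1662,0.024))
m=(X[...,2]>.012)&(X[...,1]>.15)&(X[...,1]<.2)&(abs(X[...,0]-.5584)>.022)&(abs(X[...,0]-.5584)<.06)
for s in(-1,1):
    q=X[m&(s*(X[...,0]-.5584)>0)&(p.max(2)<110)]; print(np.sort(q[:,2])[:12].round(3))
E
```

```text
time_s: 14.35
eef_pos: [0.5578, 0.1663, 0.0326]
eef_rot: [-0.0, 0.652, 0.758, -0.001]
wrist_force: [0.7, 0.5, -0.1]
opening: 0.998
t 14.4 pos [0.5581 0.1663 0.033 ] F [-0.03 -0.7   0.03] M [-0.017  0.039  0.01 ] open 1.0 q [ 0.09  0.42  1.71 -0.    1.02 -0.06]
shift mm [-0.1  0.3  9. ] turn [-0.0006  0.0004 -0.0009] tip axis [-5.e-04 -5.e-04 -1.e+00]
[0.071 0.073 0.077 0.078 0.08  0.081 0.081 0.082 0.083 0.085 0.085 0.087]
[0.073 0.074 0.075 0.076 0.077 0.077 0.077 0.078 0.081 0.081 0.082 0.082]
```

View pics/p7.png

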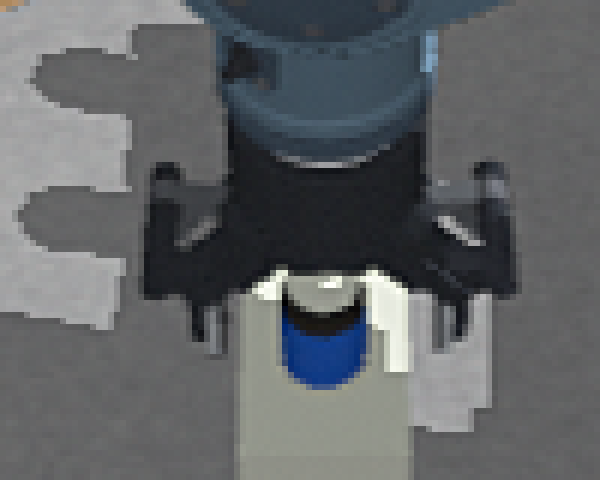

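```bash
python3 - <<'E'
from h import *
from bench import camera
p,d=camera("side");X=cloud("side",d)
for v in range(268,282): print(v,[tuple(X[v,u].round(3).tolist()) for u in (270,280,284,288,298)])
goto((0.5584,0.1662,0.024))
E
```

```text
268 [(0.587, 0.185, 0.161), (0.56, 0.204, 0.195), (0.552, 0.203, 0.195), (0.543, 0.201, 0.194), (0.524, 0.17, 0.153)]
269 [(0.587, 0.182, 0.153), (0.56, 0.204, 0.19), (0.551, 0.204, 0.192), (0.543, 0.204, 0.194), (0.524, 0.174, 0.154)]
270 [(0.591, 0.168, 0.128), (0.56, 0.205, 0.187), (0.551, 0.206, 0.191), (0.543, 0.201, 0.186), (0.524, 0.173, 0.149)]
271 [(0.59, 0.171, 0.128), (0.564, 0.186, 0.156), (0.552, 0.203, 0.183), (0.545, 0.185, 0.157), (0.525, 0.163, 0.13)]
272 [(0.589, 0.175, 0.13), (0.564, 0.187, 0.152), (0.556, 0.178, 0.141), (0.545, 0.186, 0.155), (0.524, 0.173, 0.141)]
273 [(0.588, 0.184, 0.139), (0.563, 0.187, 0.149), (0.555, 0.179, 0.139), (0.547, 0.176, 0.136), (0.523, 0.176, 0.141)]
274 [(0.587, 0.188, 0.141), (0.565, 0.18, 0.133), (0.556, 0.178, 0.133), (0.547, 0.176, 0.131), (0.523, 0.178, 0.14)]
275 [(0.587, 0.187, 0.136), (0.565, 0.177, 0.125), (0.558, 0.165, 0.109), (0.547, 0.175, 0.126), (0.523, 0.178, 0.136)]
276 [(0.587, 0.188, 0.133), (0.567, 0.168, 0.107), (0.558, 0.167, 0.107), (0.548, 0.165, 0.107), (0.523, 0.179, 0.134)]
277 [(0.587, 0.187, 0.127), (0.566, 0.172, 0.109), (0.557, 0.171, 0.109), (0.547, 0.17, 0.11), (0.523, 0.179, 0.129)]
278 [(0.588, 0.187, 0.123), (0.566, 0.176, 0.11), (0.557, 0.173, 0.107), (0.547, 0.171, 0.107), (0.523, 0.177, 0.121)]
279 [(0.604, 0.114, 0.002), (0.566, 0.178, 0.109), (0.556, 0.176, 0.108), (0.547, 0.175, 0.109), (0.53, 0.102, 0.001)]
280 [(0.604, 0.115, -0.0), (0.565, 0.182, 0.111), (0.556, 0.179, 0.109), (0.547, 0.175, 0.104), (0.53, 0.105, -0.0)]
281 [(0.603, 0.119, 0.002), (0.566, 0.174, 0.095), (0.556, 0.179, 0.105), (0.547, 0.172, 0.096), (0.529, 0.111, 0.005)]
t 14.45 pos [0.5583 0.1663 0.0333] F [ 0.59 -0.55  0.81] M [-0.026  0.015  0.056] open 0.999 q [ 0.09  0.42  1.71 -0.    1.02 -0.06]
shift mm [-0.1  0.   9.3] turn [-0.      0.0005 -0.0009] tip axis [ 0.e+00 -5.e-04 -1.e+00]
```

```bash
python3 -m jog '[[[0,0,3],[0,0,0],1],[[0,0,5.5],[0,0,0],1],[[0,0,5.5],[0,0,0],1],[[0,0,5.5],[0,0,0],0.5],[[0,0,5.5],[0,0,0],0.3],[[0,0,5.5],[0,0,0],0.1],[[0,0,5.5],[0,0,0],0],[[0,0,5.5],[0,0,0],0],[[0,0,5.5],[0,0,0],0],[[0,0,5.5],[0,0,0],0]]'
python3 - <<'E'
from h import *
from bench import camera
p,d=camera("side");X=cloud("side",d)
cv2.imwrite("pics/p8.png",cv2.resize(p[230:310,230:330],None,fx=6,fy=6,interpolation=0)[:,:,::-1])
for v in range(272,292): print(v,[tuple(X[v,u].round(3).tolist()) for u in (274,284,294)])
goto((0.5584,0.1662,0.024))
E
```

```text
time_s: 15.28
eef_pos: [0.5587, 0.1664, 0.0282]
eef_rot: [0.0, 0.652, 0.758, 0.0]
wrist_force: [-0.1, 0.6, 4.2]
opening: 0.412
272 [(0.578, 0.182, 0.143), (0.551, 0.205, 0.182), (0.533, 0.176, 0.143)]
273 [(0.579, 0.181, 0.136), (0.556, 0.178, 0.136), (0.533, 0.174, 0.137)]
274 [(0.579, 0.18, 0.13), (0.556, 0.179, 0.134), (0.533, 0.175, 0.134)]
275 [(0.58, 0.175, 0.118), (0.556, 0.177, 0.128), (0.532, 0.18, 0.137)]
276 [(0.578, 0.184, 0.129), (0.556, 0.175, 0.121), (0.532, 0.182, 0.135)]
277 [(0.578, 0.186, 0.128), (0.557, 0.17, 0.108), (0.532, 0.18, 0.128)]
278 [(0.578, 0.186, 0.124), (0.557, 0.172, 0.106), (0.532, 0.181, 0.126)]
279 [(0.578, 0.188, 0.122), (0.556, 0.174, 0.106), (0.532, 0.181, 0.122)]
280 [(0.578, 0.189, 0.119), (0.556, 0.179, 0.108), (0.532, 0.181, 0.117)]
281 [(0.579, 0.183, 0.105), (0.555, 0.183, 0.111), (0.532, 0.175, 0.104)]
282 [(0.579, 0.184, 0.103), (0.556, 0.175, 0.093), (0.532, 0.177, 0.102)]
283 [(0.579, 0.184, 0.098), (0.556, 0.177, 0.092), (0.532, 0.175, 0.094)]
284 [(0.579, 0.184, 0.094), (0.556, 0.181, 0.094), (0.532, 0.176, 0.092)]
285 [(0.581, 0.177, 0.079), (0.555, 0.182, 0.091), (0.532, 0.174, 0.085)]
286 [(0.581, 0.177, 0.073), (0.555, 0.182, 0.088), (0.532, 0.172, 0.077)]
287 [(0.581, 0.178, 0.07), (0.555, 0.183, 0.084), (0.532, 0.174, 0.076)]
288 [(0.581, 0.176, 0.063), (0.555, 0.184, 0.081), (0.532, 0.176, 0.074)]
289 [(0.581, 0.177, 0.06), (0.555, 0.184, 0.077), (0.532, 0.175, 0.068)]
290 [(0.581, 0.177, 0.056), (0.555, 0.184, 0.073), (0.532, 0.174, 0.062)]
291 [(0.582, 0.172, 0.042), (0.556, 0.182, 0.065), (0.532, 0.174, 0.058)]
t 15.33 pos [0.5587 0.1664 0.0282] F [-0.37  0.9   4.83] M [0.018 0.113 0.012] open 0.412 q [ 0.09  0.43  1.71 -0.    1.01 -0.06]
shift mm [-0.1 -0.4  4.2] turn [ 0.0007  0.0005 -0.001 ] tip axis [ 8.e-04 -4.e-04 -1.e+00]
```

View pics/p8.png

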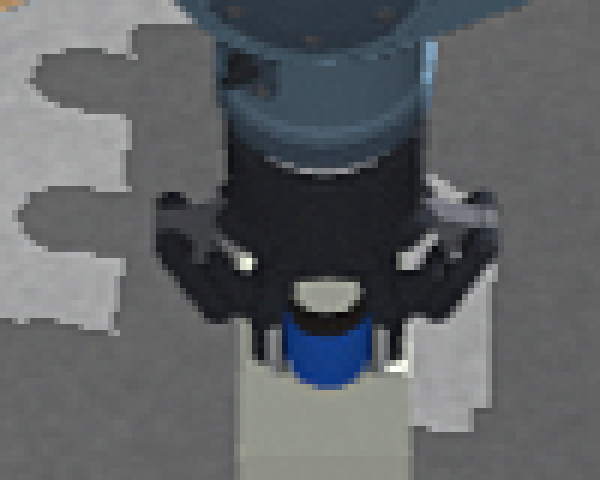

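```bash
python3 -m jog '[[[0,0,-5],[0,0,0],0],[[0,0,-15],[0,0,0],0],[[0,0,-30],[0,0,0],0],[[0,0,-50],[0,0,0],0],[[0,0,-75],[0,0,0],0],[[0,0,-100],[0,0,0],0],[[0,0,-115],[0,0,0],0],[[0,0,-115],[0,0,0],0]]'
python3 - <<'E'
from h import *
from bench import camera
p,d=camera("side")
cv2.imwrite("pics/p9.png",cv2.resize(p[190:310,220:340],None,fx=5,fy=5,interpolation=0)[:,:,::-1])
goto((0.557,-0.276,0.145))
E
```

```text
time_s: 16.0
eef_pos: [0.5612, 0.1668, 0.148]
eef_rot: [0.003, 0.652, 0.758, 0.003]
wrist_force: [0.9, 0.1, -0.5]
opening: 0.412
t 16.05 pos [0.5599 0.1666 0.1456] F [-0.46  0.18 -1.03] M [-0.008 -0.004  0.002] open 0.418 q [ 0.09  0.26  1.65 -0.    1.22 -0.06]
shift mm [-437.1  -69.4    0.6] turn [ 0.0049  0.0008 -0.0009] tip axis [ 0.005 -0.    -1.   ]
```

View pics/p9.png

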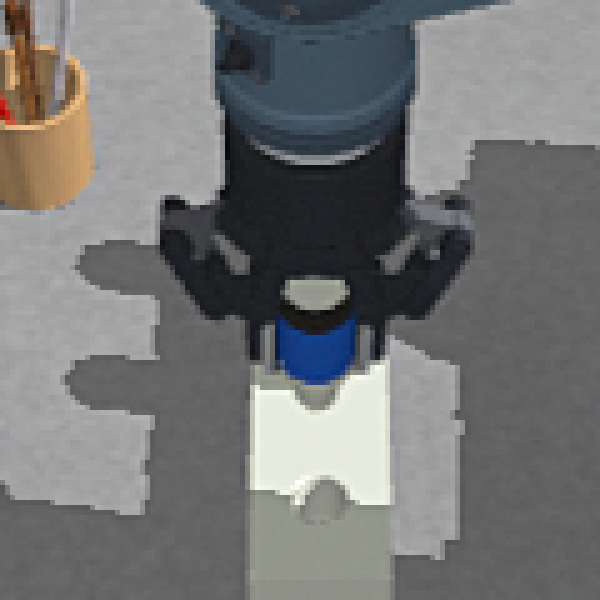

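```bash
python3 -m jog '[[[-20,-3,0],[0,0,0],0],[[-50,-8,0],[0,0,0],0],[[-85,-13,0],[0.005,0,0],0],[[-120,-19,0],[0.005,0,0],0],[[-155,-25,0],[0.005,0,0],0],[[-190,-30,0],[0.005,0,0],0],[[-225,-36,0],[0.005,0,0],0],[[-260,-41,0],[0.005,0,0],0],[[-295,-47,0],[0.005,0,0],0],[[-330,-52,0],[0.005,0,0],0],[[-365,-58,0],[0.005,0,0],0],[[-395,-63,0],[0.005,0,0],0],[[-420,-67,0],[0.005,0,0],0],[[-432,-68.5,0],[0.005,0,0],0],[[-437,-69.4,0.6],[0.005,0,0],0],[[-437,-69.4,0.6],[0.005,0,0],0],[[-437,-69.4,0.6],[0.005,0,0],0]]'
python3 - <<'E'
from h import *
goto((0.557,-0.276,0.085))
E
```

```text
time_s: 17.47
eef_pos: [0.5567, -0.2744, 0.144]
eef_rot: [-0.001, 0.652, 0.759, -0.0]
wrist_force: [0.1, -0.5, -1.9]
opening: 0.416
t 17.47 pos [ 0.5567 -0.2744  0.144 ] F [ 0.13 -0.55 -1.86] M [-0.016  0.01  -0.007] open 0.416 q [-0.65  0.35  1.55 -0.    1.25 -0.8 ]
shift mm [-1.7  0.1 59. ] turn [-0.0011 -0.0011 -0.0003] tip axis [-1.3e-03  9.0e-04 -1.0e+00]
```

```bash
python3 -m jog '[[[-1.5,0,15],[0,0,0],0],[[-1.5,0,35],[0,0,0],0],[[-1.5,0,52],[0,0,0],0],[[-1.5,0,62],[0,0,0],0],[[-1.5,0,67],[0,0,0],0],[[-1.5,0,67],[0,0,0],0],[[-1.5,0,67],[0,0,0],0]]'
python3 - <<'E'
from h import *
from bench import camera
p,d=camera("side");X=cloud("side",d);t,td=camera("top");np.savez("rej.npz",p=p,d=d,t=t,td=td)
o=np.zeros((600,800,3),np.uint8)
o[:480,:480]=cv2.resize(p[110:190,264:344],None,fx=6,fy=6,interpolation=0)
o[:320,480:]=cv2.resize(t[180:260,325:405],None,fx=4,fy=4,interpolation=0)
cv2.imwrite("pics/p10.png",o[:,:,::-1])
goto((0.557,-0.276,0.027))
E
```

```text
time_s: 18.05
eef_pos: [0.5573, -0.2754, 0.0776]
eef_rot: [-0.001, 0.651, 0.759, -0.0]
wrist_force: [1.2, 0.4, -1.2]
opening: 0.415
t 18.15 pos [ 0.5577 -0.2761  0.0783] F [-0.09  0.2  -1.76] M [-0.033  0.029 -0.002] open 0.412 q [-0.65  0.43  1.58 -0.    1.13 -0.8 ]
shift mm [ 0.2 -0.7 51.3] turn [0.0003 0.0003 0.    ] tip axis [ 3.e-04 -3.e-04 -1.e+00]
```

View pics/p10.png

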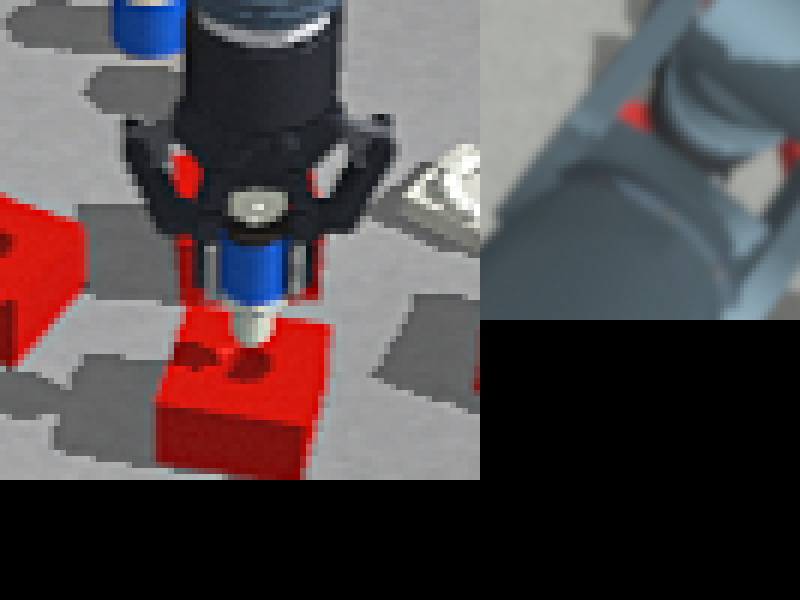

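```bash
python3 - <<'E'
from h import *
from scipy.optimize import least_squares
z=np.load("rej.npz");X=cloud("side",z["d"]);hsv=cv2.cvtColor(z["p"],cv2.COLOR_RGB2HSV)
def fit(m):
    P=X[m];f=lambda c:np.hypot(P[:,0]-c[0],P[:,1]-c[1])-.018
    r=least_squares(f,[P[:,0].mean(),P[:,1].mean()-.015],loss="soft_l1",f_scale=.002)
    return r.x.round(4),len(P),P[:,2].min().round(3),P[:,2].max().round(3)
b=cv2.inRange(hsv,(105,120,40),(130,255,255))>0
print(fit(b&(abs(X[...,1]+.26)<.05)&(abs(X[...,0]-.557)<.03)))
# reference barrel in the rack from first picture
z0=np.load("side0.npz");X0=X
X=cloud("side",z0["d"]);hsv=cv2.cvtColor(z0["p"],cv2.COLOR_RGB2HSV);b=cv2.inRange(hsv,(105,120,40),(130,255,255))>0
for c in((.5584,.1662),(.5705,.087),(.5827,.008)):
    print(c,fit(b&(np.hypot(X[...,0]-c[0],X[...,1]-c[1])<.03)&(X[...,2]>.05)))
# nose cols & hole cols in image
p=z["p"].astype(int)
for v in (163,165,167): print(v,[tuple(p[v,u]) for u in range(300,314)])
for v in (169,170,171,172): print(v,p[v,298:316,0])
print(proj("side",(.5577,-.2761,.063)),proj("side",(.557,-.276,.045)))
E
```

```text
(array([ 0.5543, -0.2763]), 115, np.float64(0.101), np.float64(0.145))
(0.5584, 0.1662) (array([0.5582, 0.1654]), 119, np.float64(0.053), np.float64(0.097))
(0.5705, 0.087) (array([0.57  , 0.0865]), 114, np.float64(0.051), np.float64(0.095))
(0.5827, 0.008) (array([0.582 , 0.0072]), 98, np.float64(0.053), np.float64(0.093))
163 [(np.int64(217), np.int64(18), np.int64(9)), (np.int64(225), np.int64(10), np.int64(1)), (np.int64(188), np.int64(83), np.int64(78)), (np.int64(111), np.int64(134), np.int64(126)), (np.int64(132), np.int64(138), np.int64(128)), (np.int64(137), np.int64(140), np.int64(129)), (np.int64(163), np.int64(166), np.int64(152)), (np.int64(206), np.int64(215), np.int64(197)), (np.int64(223), np.int64(218), np.int64(200)), (np.int64(225), np.int64(141), np.int64(127)), (np.int64(223), np.int64(0), np.int64(0)), (np.int64(216), np.int64(22), np.int64(15)), (np.int64(206), np.int64(48), np.int64(44)), (np.int64(210), np.int64(51), np.int64(45))]
165 [(np.int64(216), np.int64(21), np.int64(10)), (np.int64(220), np.int64(15), np.int64(2)), (np.int64(194), np.int64(65), np.in
[... 890 characters left out ...]
t64(222), np.int64(6), np.int64(0)), (np.int64(218), np.int64(13), np.int64(5)), (np.int64(216), np.int64(21), np.int64(10)), (np.int64(216), np.int64(25), np.int64(16)), (np.int64(215), np.int64(24), np.int64(11)), (np.int64(215), np.int64(24), np.int64(15))]
169 [124 111 185 235 192 169 137 120 118 103 132 192 221 215 215 216 216 215]
170 [134 124 167 215 190 146 120 124 121 106 122 187 221 216 216 216 214 216]
171 [232 229 225 212 168 114 122 124 116 109 126 187 220 216 216 215 215 217]
172 [219 217 220 183 111 119 121 122 116 136 194 224 218 216 216 216 215 216]
(np.float64(304.6496393512674), np.float64(165.94301115511257)) (np.float64(304.7031282740653), np.float64(170.19749442134082))
```

```bash
python3 -m jog '[[[0.7,1.3,0],[0,0,0],0],[[0.7,1.3,0],[0,0,0],0],[[0.7,1.3,4],[0,0,0],0],[[0.7,1.3,8],[0,0,0],0],[[0.7,1.3,11],[0,0,0],0],[[0.7,1.3,14],[0,0,0],0],[[0.7,1.3,17],[0,0,0],0],[[0.7,1.3,20],[0,0,0],0]]'
python3 - <<'E'
from h import *
from bench import camera
p,d=camera("side")
cv2.imwrite("pics/p11.png",cv2.resize(p[120:190,264:344],None,fx=7,fy=7,interpolation=0)[:,:,::-1])
goto((0.5583,-0.2753,0.029))
E
```

```text
time_s: 18.82
eef_pos: [0.5587, -0.2751, 0.0578]
eef_rot: [0.0, 0.651, 0.759, 0.0]
wrist_force: [0.7, -0.1, -1.0]
opening: 0.413
t 18.87 pos [ 0.5584 -0.2749  0.0572] F [-0.03 -0.13 -2.12] M [0.007 0.009 0.041] open 0.415 q [-0.65  0.46  1.59  0.    1.1  -0.8 ]
shift mm [-0.4 -0.1 28.2] turn [-0.0006 -0.0006 -0.0001] tip axis [-6.e-04  5.e-04 -1.e+00]
```

View pics/p11.png

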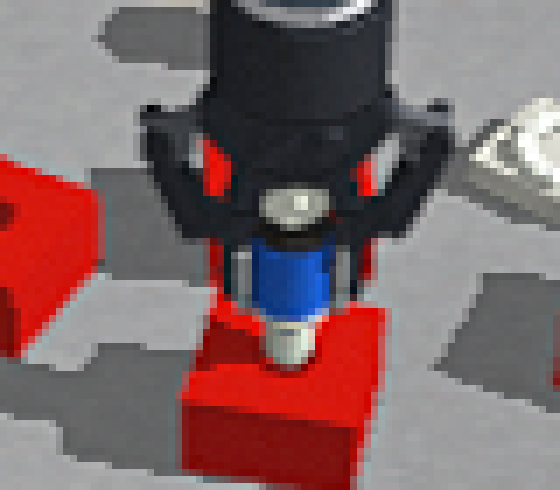

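```bash
python3 -m jog '[[[-0.3,0,2],[0,0,0],0],[[-0.3,0,4],[0,0,0],0],[[-0.3,0,6],[0,0,0],0],[[-0.3,0,8],[0,0,0],0]]'
python3 -m jog '[[[0,0,2],[0,0,0],0],[[0,0,4],[0,0,0],0],[[0,0,6],[0,0,0],0],[[0,0,8],[0,0,0],0]]'
python3 - <<'E'
from h import *
goto((0.5583,-0.2753,0.029))
E
```

```text
time_s: 19.2
eef_pos: [0.5585, -0.2753, 0.049]
eef_rot: [-0.0, 0.651, 0.759, -0.0]
wrist_force: [0.2, -0.2, -0.6]
opening: 0.413
time_s: 19.53
eef_pos: [0.5585, -0.2753, 0.0408]
eef_rot: [-0.0, 0.651, 0.759, -0.0]
wrist_force: [0.4, 0.5, -0.7]
opening: 0.412
t 19.53 pos [ 0.5585 -0.2753  0.0408] F [ 0.43  0.47 -0.66] M [ 0.023 -0.     0.01 ] open 0.412 q [-0.65  0.48  1.59  0.    1.07 -0.8 ]
shift mm [-0.  -0.2 11.8] turn [-0.0004 -0.0005 -0.0001] tip axis [-5.e-04  4.e-04 -1.e+00]
```

```bash
python3 -m jog '[[[0,0,2],[0,0,0],0],[[0,0,4],[0,0,0],0],[[0,0,6],[0,0,0],0],[[0,0,8],[0,0,0],0]]'
python3 -m jog '[[[0,0,1],[0,0,0],0],[[0,0,2],[0,0,0],0],[[0,0,3],[0,0,0],0]]'
python3 -m jog '[[[0,0,0.7],[0,0,0],0],[[0,0,1.5],[0,0,0],0]]'
```

```text
time_s: 19.87
eef_pos: [0.5585, -0.2752, 0.0326]
eef_rot: [-0.0, 0.651, 0.759, -0.0]
wrist_force: [0.0, -0.8, -1.8]
opening: 0.411
time_s: 20.12
eef_pos: [0.5585, -0.2752, 0.0295]
eef_rot: [-0.0, 0.651, 0.759, -0.0]
wrist_force: [0.7, 0.1, -1.9]
opening: 0.411
time_s: 20.28
eef_pos: [0.5585, -0.2753, 0.0282]
eef_rot: [-0.0, 0.651, 0.759, -0.0]
wrist_force: [-3.9, 1.9, 7.4]
opening: 0.414
```

```bash
python3 -m jog '[[[0,0,0],[0,0,0],0.6],[[0,0,0],[0,0,0],0.8],[[0,0,0],[0,0,0],1],[[0,0,0],[0,0,0],1],[[0,0,0],[0,0,0],1],[[0,0,0],[0,0,0],1]]'
python3 - <<'E'
from h import *
goto((0.5583,-0.2753,0.17))
E
```

```text
time_s: 20.78
eef_pos: [0.5586, -0.2753, 0.0283]
eef_rot: [-0.0, 0.651, 0.759, -0.0]
wrist_force: [-0.1, -0.8, 0.1]
opening: 0.999
t 20.78 pos [ 0.5586 -0.2753  0.0283] F [-0.05 -0.77  0.14] M [-0.034  0.025  0.082] open 0.999 q [-0.65  0.5   1.6   0.    1.05 -0.8 ]
shift mm [ 1.000e-01 -3.000e-01 -1.417e+02] turn [-0.0003 -0.0003 -0.0002] tip axis [-3.e-04  3.e-04 -1.e+00]
```

```bash
python3 -m jog '[[[0,0,-15],[0,0,0],1],[[0,0,-40],[0,0,0],1],[[0,0,-75],[0,0,0],1],[[0,0,-110],[0,0,0],1],[[0,0,-140],[0,0,0],1],[[0,-35,-150],[0,0,0],1],[[0,-70,-150],[0,0,0],1],[[0,-105,-150],[0,0,0],1],[[0,-140,-150],[0,0,0],1],[[0,-170,-150],[0,0,0],1],[[0,-200,-150],[0,0,0],1],[[0,-200,-150],[0,0,0],1]]'
python3 - <<'E'
from h import *
from bench import camera
p,d=camera("side");t,td=camera("top");np.savez("end.npz",p=p,d=d,t=t,td=td)
cv2.imwrite("pics/e1.png",p[:,:,::-1]);cv2.imwrite("pics/e2.png",t[:,:,::-1])
o=np.zeros((600,800,3),np.uint8)
o[:600,:400]=cv2.resize(p[205:295,255:315],(400,600),interpolation=0)
o[:400,400:]=cv2.resize(p[150:200,280:330],(400,400),interpolation=0)
cv2.imwrite("pics/e3.png",o[:,:,::-1])
goto((0.5583,-0.2753,0.17))
E
```

```text
time_s: 21.78
eef_pos: [0.3571, -0.3058, 0.1781]
eef_rot: [-0.001, 0.652, 0.758, -0.001]
wrist_force: [0.7, -0.0, -0.2]
opening: 0.999
t 21.88 pos [ 0.3605 -0.306   0.1787] F [ 0.3   0.32 -0.57] M [-0.043 -0.01   0.006] open 1.001 q [-0.96 -0.02  1.89  0.    1.27 -1.11]
shift mm [  0.9 200.2   8.8] turn [ 0.0004  0.0005 -0.0024] tip axis [ 5.e-04 -4.e-04 -1.e+00]
```

View pics/e1.png

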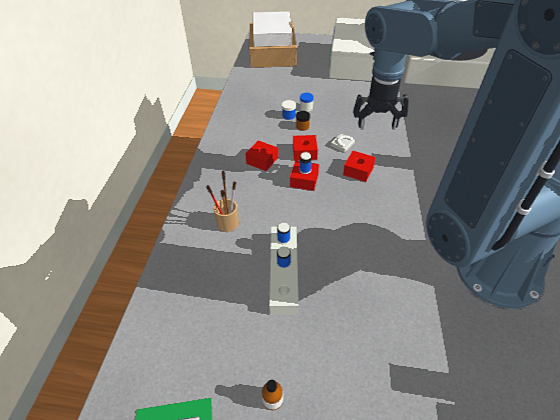

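View pics/e3.png

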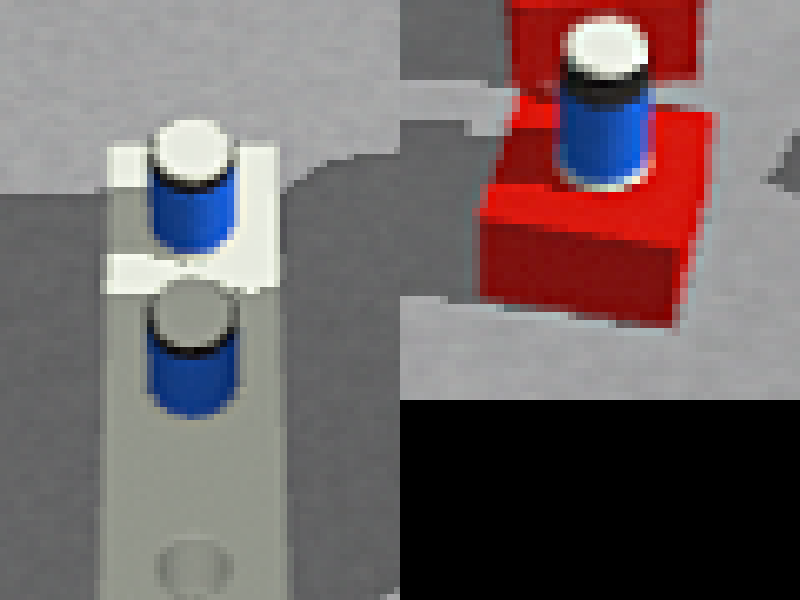

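View pics/e2.png

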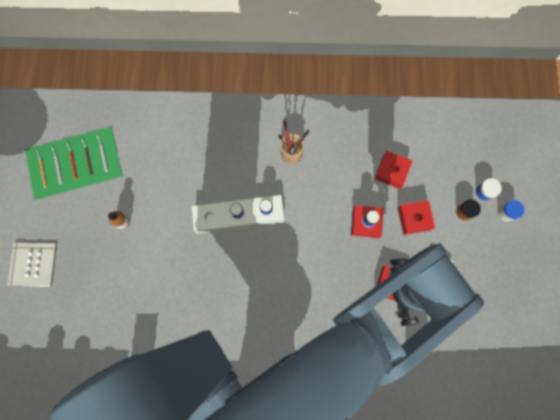

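```bash
python3 - <<'E'
from h import *
from scipy.optimize import least_squares
z=np.load("end.npz");X=cloud("side",z["d"]);T=cloud("top",z["td"])
z0=np.load("side0.npz");X0=cloud("side",z0["d"])
def fit(X,p,c):
    hsv=cv2.cvtColor(p,cv2.COLOR_RGB2HSV);m=(cv2.inRange(hsv,(105,120,40),(130,255,255))>0)&(np.hypot(X[...,0]-c[0],X[...,1]-c[1])<.03)&(X[...,2]>.05)
    P=X[m];r=least_squares(lambda c:np.hypot(P[:,0]-c[0],P[:,1]-c[1])-.018,c,loss="soft_l1",f_scale=.002)
    v,u=np.nonzero(m);return r.x.round(4),len(P),np.percentile(P[:,2],[2,50,98]).round(4),"rows",v.min(),v.max()
for nm,c in(("rej",(.557,-.276)),("mid",(.5705,.087)),("right",(.5827,.008))):
    print(nm,fit(X,z["p"],c), fit(X0,z0["p"],c) if nm!="rej" else "")
    for n,Y in(("side",X),("top",T)):
        m=(np.hypot(Y[...,0]-c[0],Y[...,1]-c[1])<.012)&(Y[...,2]>.09)
        print("   disc",n,m.sum(),Y[m].mean(0).round(4))
    m=(np.hypot(T[...,0]-c[0],T[...,1]-c[1])<.03)&(T[...,2]>.104 if nm=="rej" else T[...,2]>.094)
    v,u=np.nonzero(m);print("   disc xy top",onplane("top",u.mean(),v.mean(),.107 if nm=="rej" else .0985).round(4))
p=z["p"]
for v in range(166,177): print(v,p[v,305].tolist(),X[v,305].round(3))
for nm,n0 in(("bottle",(.55,.416)),("pot",(.756,-.06))):pass
for n,a,b in(("side",z0["p"],z["p"]),("top",np.load("top0.npz")["p"],z["t"])):
    D=np.abs(a.astype(int)-b).max(2)
    for nm,c in(("bottle",(.545,.41,.05)),("pot",(.756,-.06,.05)),("plaster",(.445,-.463,.015))):
        u,v=map(int,proj(n,c));print(n,nm,(u,v),np.percentile(D[v-8:v+8,u-8:u+8],[50,90,100]))
E
```

```text
rej (array([ 0.5555, -0.276 ]), 105, array([0.053 , 0.0733, 0.0934]), 'rows', np.int64(161), np.int64(172)) 
   disc side 44 [ 0.5565 -0.2746  0.1047]
   disc top 67 [ 0.5568 -0.2758  0.1074]
   disc xy top [ 0.557  -0.2763  0.107 ]
mid (array([0.5705, 0.0865]), 113, array([0.0525, 0.0741, 0.0925]), 'rows', np.int64(254), np.int64(267)) (array([0.57  , 0.0865]), 114, array([0.0528, 0.0738, 0.0942]), 'rows', np.int64(255), np.int64(267))
   disc side 58 [0.5708 0.0875 0.0988]
   disc top 66 [0.5707 0.0868 0.0976]
   disc xy top [0.5701 0.0865 0.0985]
right (array([0.5825, 0.0074]), 108, array([0.053 , 0.0746, 0.0918]), 'rows', np.int64(230), np.int64(242)) (array([0.582 , 0.0072]), 98, array([0.0556, 0.0755, 0.0931]), 'rows', np.int64(230), np.int64(241))
   disc side 50 [0.5834 0.0079 0.0985]
   disc top 62 [0.583  0.0079 0.0975]
   disc xy top [0.5821 0.0073 0.0985]
166 [20, 65, 145] [ 0.555 -0.258  0.079]
167 [19, 68, 147] [ 0.555 -0.255  0.078]
168 [20, 67, 151] [ 0.555 -0.262  0.067]
169 [19, 67, 151] [ 0.555 -0.259  0.066]
170 [20, 69, 154] [ 0.555 -0.259  0.062]
171 [11, 65, 157] [ 0.554 -0.257  0.059]
172 [45, 81, 164] [ 0.554 -0.257  0.055]
173 [180, 197, 172] [ 0.554 -0.259  0.049]
174 [192, 8, 15] [ 0.554 -0.259  0.045]
175 [218, 16, 5] [ 0.553 -0.252  0.047]
176 [216, 25, 14] [ 0.553 -0.247  0.047]
side bottle (273, 388) [2. 4. 6.]
side pot (227, 212) [1. 2. 5.]
side plaster (342, 143) [1. 2. 3.]
top bottle (119, 219) [2. 3. 4.]
top pot (291, 149) [ 2.  3. 27.]
top plaster (433, 264) [105. 139. 159.]
```

```bash
python3 - <<'E'
from bench import *
hand_in();print(get_obs()["time_s"])
E
```

```text
the job is handed in; nothing more can be done
the job is handed in; nothing more can be done
```

I proofed all three syringes and handed the job in at about 22 s of the 64 s allowed. The blocked one is seated in the red reject holder. The hand-in gives no verdict, so everything below comes from my own checks.

**Finding the blocked syringe:** The one farthest to the robot's left in the rack, at about (0.558, 0.166), resisted with its disc near z 0.107. That is about 8 mm short of home, and I stopped at about 11 N vertical. The other two slid with 2–4 N. I pressed them about 3 mm into their rings, at no more than about 13.7 N total.

**Seating it:** I gripped it by the barrel, lifted it out and lowered it into the red holder farthest left until it touched bottom at 7 N. The arm was then at the same height as when the syringe stood in the rack. I then released it and moved the arm clear.

**Last camera checks:**
- **Rejected syringe:** it stands about 1 mm from the hole axis in the side view, with its barrel at seated height.
- **Good syringes:** their disc tops are at about z 0.098, roughly 31 mm above the barrel centres. Their barrels are within about 1 mm of where they started.
- **Bystanders:** the bottle and the brush pot are unchanged in both views. The plaster model is unchanged in the side view; the arm hid it from the top camera, so I could not check it there.

**Disagreements:**
- **Fingertip height:** the shut fingertips touched about 20 mm above the reported TCP height, although `tip_extent` says 14 mm ahead of it. I set the pressing and gripping heights from contact and the images instead.
- **Hole position:** the side and top cameras disagreed by about 2 mm on where the reject hole is, so I lined the syringe's nose up with the hole in the side picture before lowering it.

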